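# Slide the leak alarm's battery home and lock it

## Robot

A 6-joint arm with a two-finger parallel gripper is mounted at the origin on the work surface. World frame = base frame: x ahead of the robot, y to its left, z up, the work surface at z = 0. Lengths are in m, angles in degrees, forces in N, time in s.
With the tool pointing down it reaches from about 0.25 to 0.725 m from the base axis. Payload 9.7 kg.
Tool frame: the origin (TCP) lies between the finger pads; the fingertips stand bot.tcp_to_tips ahead of it and the grasp point (between the pads) lies 2 mm behind it (bot.tcp_to_tips is the distance from the TCP to the fingertips, in m); z points along the fingers, y is the line along which they close (so a half turn about z gives the same grasp; the last joint's range is limited). The gripper opens to 85 mm and grips with 20 to 120 N. Pads are 22 mm wide; open, the fingers measure 114 mm over their backs; the gripper's body (76 mm by 85 mm) begins 54 mm behind the grasp point. The pads swing forward as they close: fully open they stand 13 mm farther back than shut.
Start: joints at [-73.969, 4.979, 10.078, 95.1, 0, 90], TCP at [0.152, -0.529, 0.248] pointing down, gripper open.
Joint ranges: [-179.16, 179.16], [-48.56, 103.87], [-65.8, 70.77], [-126.05, 130.52], [-82.76, 87.17], [-180, 180]. Speed limits (degrees/s): [127.2, 127.2, 147.25, 180, 180, 180].

## Interface

Orientations are given as [roll, pitch, yaw] about the fixed x, y, z axes, in that order (R = Rz(yaw) Ry(pitch) Rx(roll)).
In Python, from workcell import sensors, camera, camera_params, bot gives the robot as it stands.
- The arm moves only by the tool apply_moves, never from a script. Its argument "motion" is a list of rows, each an object with "jaw": the opening, from -1 (shut) to 1 (fully open); "xyz": the shift along the tool's x, y, z in mm, a list of three; "twist": the turn about the tool's z in rad. A call has 1 to 5 rows; each row is the pose to reach, as a shift and turn from the pose commanded when the call began, along the tool's axes at that moment; what a row does not reach only later rows make up. A row lasts 1/8 s, in which the tool goes at most 62.5 mm and 10.7 degrees, less where a joint would pass 70% of its speed; a pose out of reach is approached as far as the arm can. A call with a gripper value outside its range is refused whole. The fingers move at their own pace and stop on an object; "grip_force" is the grip in N (left out, the last holds). Time passes only in rows, so rows that repeat a pose let the fingers close. It gives the time, the measured TCP pose, the force, the opening and the grip force at its end, in the units of the state.
- sensors.get_obs(): the state, without advancing time (a new reading comes with each control period).
- camera(name): name is "side" or "top" or "wrist"; returns (picture, depth): 480x640x3 uint8, red, green, blue; 480x640 float32, m along the optical axis (not along the pixel's ray), 0 where there is no reading.
- camera_params(name): a dict with "mtx" (3x3 intrinsics, pixels), "k1" (the pictures are not rectified: a ray, as slopes to the right and down, at radius r is drawn at 1 + k1 r^2 times it, then the intrinsics apply), "rvec" (rotation vector, rad) and "tvec" (3), from world to camera coordinates, as OpenCV has them. Camera axes: x right, y down, z forward; pixel columns grow to the right and rows downward; lengths in m; the calibration is good to about 2 mm. A picture is of the moment at which its call begins: read the wrist's pose just before it. camera_params takes no time and is no camera call; for the wrist camera it gives the pose at the moment of the call.
- bot.job_done(): hands the job in; it is judged then, once.
The state is a dict: "time": time; "q": joint angles; "qd": joint speeds; "joint_efforts": joint torques, N m; "ee_pos": TCP position; "tcp_rot": TCP orientation; "wrist_force": force on the tool from outside, world axes, zero at the start; "torque": the same for the moment, N m; "opening": finger opening in m; "grasp_force": force on a finger pad.
Only numpy, scipy, OpenCV 4.12 (cv2) and the standard library are available. Lean on these libraries where they do the work, as an engineer would, in place of code of your own. Each camera call takes 0.05 s, during which the arm holds its last target. There are 200 camera calls.

## Task

Put the yellow battery pack back on the under-sink leak alarm: slide it up the sloping rail, brass contacts first, until the catch clicks and holds it. Then take the red-topped locking pin from its holder on the blue shelf and push it fully into the hole in the ramp just behind the pack, and let go. Do not disturb the jar, dish, nut or spoon.

Things in the scene. Friction and masses are not known exactly. Their poses are not given: they have to be found in the camera images.
- pack: Battery pack, 110 mm long (x), 54 wide (y), 62 high, up to 0.5 kg, upright on the floor. Origin: centre of its underside; +x its leading end (brass contacts, open below), -x its closed rear (black band). Below z = 22 mm a black shoe: channel 40 mm wide, roof at z = 16 mm, flanges 5 mm thick leaving a 26 mm slot. Above, a 108 mm long, 40 mm wide yellow block, to grip across its width (y).
- pack_grip (a point): Where to grip the pack: middle of its yellow block, 45 mm above its underside. Axes as the pack's. Leave the fingertips above the 54 mm wide black shoe (top 23 mm below this point).
- rail: Fixed grey T rail on the white alarm's ramp. x points up along the rail, 30 degrees above level, y across, z square to the ramp (30 degrees off vertical). Origin, 100 mm over the floor: where the pack's origin lies when home, axes parallel (pack x = rail x). Head 36 mm wide, 7 thick, top at z = 16 mm; stem 20 mm wide. Ramp surface at z = -6 mm, 80 mm wide, x = -96 to 57 mm.
- rail_nose (a point): Tip of the rail's rounded, bevelled lower end, on top of the head (rail x = -40 mm, z = 16 mm). Hold the pack parallel to the rail with its origin at rail x = -100 mm or lower, z = 0 to 4 mm (2 is mid-play; it rests at 0), then slide it along rail +x; side play is 2 mm each way. Axes as the rail's.
- rail_stop (a point): Face of the white alarm unit that stops the pack (rail x = 57 mm; unit 80 mm wide, top at rail z = 34 mm). The pack's origin is then at rail x = +2 mm. Passing the catch, from x = -25 mm on, takes about 5 to 15 N; it clicks at x = -1.5 mm and then holds the pack between -1.5 and +2 mm. Without it the pack may slide back down. Axes as the rail's.
- catch (a joint): Brass spring catch in the rail's head near its upper end: how far it is pressed down, m. 0 = sprung up (free, or clicked into the pack), about 0.004 = pressed down under the pack while the pack passes over it.
- pin_hole (a point): Centre of the mouth of the locking-pin hole, in the ramp surface, on the rail's centre line at rail x = -74 mm, z = -6 mm (19 mm behind the seated pack's rear end). The hole is 13 mm wide, 28 mm deep and runs square to the ramp (along rail -z). The pack must be on before the pin, as the pin stands in its way. The axes of this entry are those of the rail.
- pin_seat (a point): Centre of the bottom of that hole, 28 mm below its mouth: where the pin's tip ends. Axes as the rail's. The white stand has a floor plate 210 x 110 x 12 mm, centred below the rail's origin and turned like the rail.
- pin: Locking pin, 88 mm long, 50 g: steel shaft 10 mm thick, 54 mm long, with a tapered tip, under a red square grip 22 x 22 mm and 34 mm high (z 54 to 88 mm). Origin: the tip; z runs from the tip up to the grip; x and y are square to the grip's faces (any of the faces may be gripped, best at z = 71 mm). Starts upright in the holder.
- pin_tip (a point): The pin's lower tip (same as the pin's origin).
- holder: Fixed grey block 56 x 56 x 30 mm on top of the shelf; origin: centre of its underside. The pin stands in its 12 mm wide, 26 mm deep hole, its tip 4 mm above the origin: pull it straight up by more than 30 mm.
- shelf: Fixed blue plastic shelf insert with a drawer facing the robot, 240 x 240 x 130 mm high; origin: centre of its underside on the floor. Its drawer is not needed.
- jar: Glass pepper jar with steel cap, 48 mm wide, 95 mm high, stands on the shelf; origin: centre of its underside. Leave alone.
- dish: Steel scouring pad dish, 90 mm wide, 28 mm high, on the shelf; origin: centre of its underside. Leave alone.
- nut: Chrome trap nut, a ring 58 mm wide, 22 mm high, on the floor; origin: centre of its underside. Leave alone.
- spoon: Wooden spoon lying on the floor; origin: underside, about its middle; x along it. Leave alone.
Mind the look-alikes: they are no part of the job. Of the things that look like the pin, the smaller one is meant.

How it is judged:
By the outcome, as a careful person would: the job done as asked, in the order asked, and still so for the second after the job is handed in, with the robot touching nothing.
It also fails if it takes over 67 s, if anything falls off the work surface, if the arm or the gripper's body presses on something with over 40 N, if the wrist force passes 120 N, or if a joint passes its speed limit or range.

## Working session

There is one attempt and no reset: what is moved stays moved. The work goes in short steps, Python scripts to look and compute and a tool call to move; the robot and the scene stay as the last step left them, time stands still between calls to the robot, and variables do not carry over. Pictures are saved under pics/ and viewed, at most 10 in all, crops included, and the job is handed in when it is done.

Besides the shell and the picture viewer there is one more tool, called after "Request:" as name(argument=value, ...) on one line, values as JSON. apply_moves: Moves the arm, as the interface text tells. Its arguments: {"type":"object","properties":{"motion":{"type":"array","items":{"type":"object","properties":{"jaw":{"type":"number"},"xyz":{"type":"array","items":{"type":"number"}},"twist":{"type":"number"}}}},"grip_force":{"type":"number"}},"required":["motion"]}

```bash
ls; mkdir -p pics
python3 - <<'E'
from workcell import sensors,camera,camera_params,bot
import cv2,numpy as np
print(bot.tcp_to_tips, sensors.get_obs())
for n in("side","top"):
    p,d=camera(n);cv2.imwrite(f"pics/{n}0.png",p[:,:,::-1]);np.savez(f"pics/{n}0.npz",p=p,d=d);c=camera_params(n);print(n,c, (d>0).mean())
E
```

```text
pics
0.017 {'time': 0.0, 'q': array([-7.39694939e+01,  5.01036197e+00,  1.00345138e+01,  9.50999348e+01,
       -7.71337536e-04,  8.99996224e+01]), 'qd': array([ 0.04662827, -0.01492038,  0.01013051, -0.00191309,  0.00760068,
       -0.0376396 ]), 'joint_efforts': array([-1.12739239e-03, -5.20392931e+01,  4.64798212e+01,  1.63098442e-02,
       -9.06176723e-06, -1.04272362e-05]), 'ee_pos': array([ 0.15182048, -0.52841202,  0.24759068]), 'tcp_rot': array([-1.79924217e+02,  7.70837456e-04,  1.60308847e+01]), 'wrist_force': array([-0.09893694, -0.33723554,  0.95869584]), 'torque': array([ 0.00553918, -0.00556681,  0.02486104]), 'grasp_force': 0.0, 'opening': 0.08545301016378683}
side {'mtx': array([[448.62492641,   0.        , 324.09363467],
       [  0.        , 448.62492641, 240.76865562],
       [  0.        ,   0.        ,   1.        ]]), 'k1': 0.014287224875807487, 'rvec': array([ 0.88876665, -2.24915742,  1.33725709]), 'tvec': array([0.44381164, 0.30574435, 0.61741078])} 0.996015625
top {'mtx': array([[520.35896423,   0.        , 323.44916177],
       [  0.        , 520.35896423, 235.10609209],
       [  0.        ,   0.        ,   1.        ]]), 'k1': -0.08604228517409353, 'rvec': array([ 2.18166797, -2.17648265,  0.08276137]), 'tvec': array([0.00548852, 0.62730311, 1.35960711])} 0.995947265625
```

View pics/side0.png

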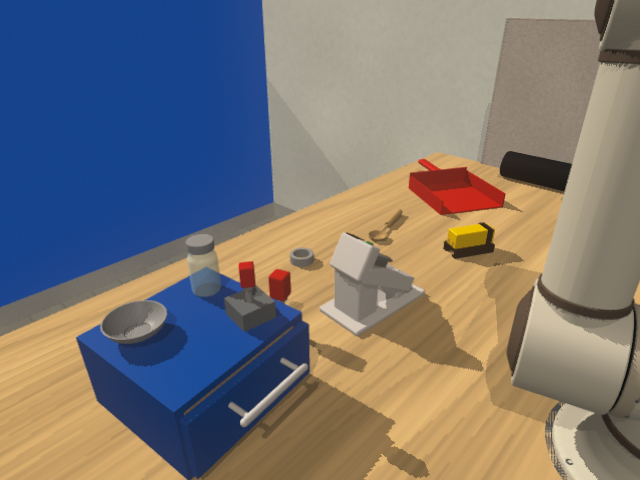

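View pics/top0.png

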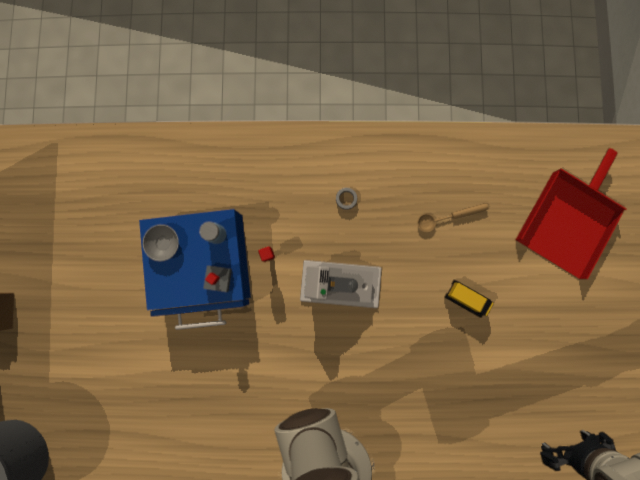

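The side view shows the shelf (left) and the pin in its holder at (250,275), with a larger red look-alike at (280,285). The alarm is at (370,285) with its ramp descending to the right, and the pack is at (468,238) with its black band on the far end. In the top view the pack is at (468,298), the stand at (341,285), the pin at (213,279) and the look-alike at (266,253).

```bash
cat > h.py <<'E'
import cv2,numpy as np
from workcell import sensors,camera,camera_params,bot
def dist(c): return np.array([c["k1"],0,0,0,0.])
def RT(c): return cv2.Rodrigues(np.array(c["rvec"]))[0],np.array(c["tvec"])
def rays(c,uv):
    n=cv2.undistortPoints(np.asarray(uv,float).reshape(-1,1,2),c["mtx"],dist(c)).reshape(-1,2)
    R,t=RT(c); return -R.T@t, np.c_[n,np.ones(len(n))]@R
def plane(c,uv,z):
    o,d=rays(c,uv); return o+d*((z-o[2])/d[:,2])[:,None]
def cloud(c,d):
    v,u=np.mgrid[:480,:640]; o,r=rays(c,np.c_[u.ravel(),v.ravel()]); return (o+r*d.reshape(-1,1)).reshape(480,640,3)
def tri(c1,p1,c2,p2):
    (a,d1),(b,d2)=rays(c1,p1),rays(c2,p2);d1=d1[0];d2=d2[0]
    s=np.linalg.lstsq(np.c_[d1,-d2],b-a,rcond=None)[0];A=a+s[0]*d1;B=b+s[1]*d2
    return (A+B)/2,np.linalg.norm(A-B)
def rect(P):
    (c,s,a)=cv2.minAreaRect(P[:,:2].astype(np.float32)*1000); 
    if s[0]<s[1]: s=s[::-1];a+=90
    return np.round(c,1),np.round(s,1),round((a+90)%180-90,1)
E
python3 - <<'E'
from h import *
for n in("top","side"):
    z=np.load(f"pics/{n}0.npz");p,d=z["p"],z["d"];c=camera_params(n);X=cloud(c,d);h=cv2.cvtColor(p,cv2.COLOR_RGB2HSV);H,S,V=cv2.split(h)
    ok=d>0
    def comps(m,name,mn=25):
        k,l,s,ce=cv2.connectedComponentsWithStats((m&ok).astype(np.uint8))
        for i in range(1,k):
            if s[i,4]>=mn:
                P=X[l==i];zt=np.percentile(P[:,2],95);T=P[P[:,2]>zt-.006]
                print(n,name,ce[i].round(),s[i,4],"med",np.median(P,0).round(3),"ztop",zt.round(4),"rect top",*rect(T))
    comps((H>20)&(H<33)&(S>200)&(V>120)&(X[...,2]>.02),"yellow")
    comps(((H<5)|(H>175))&(S>180)&(V>90)&(X[...,1]>-.2),"red")
    comps((S<40)&(V>60)&(X[...,2]>.006)&(X[...,2]<.018)&(abs(X[...,1])<.25)&(X[...,0]>.25),"plate",60)
    comps((S<60)&(X[...,2]>.15)&(X[...,2]<.168)&(X[...,1]>.1)&(X[...,0]>.25)&(X[...,0]<.8),"holder")
    comps((H>100)&(H<125)&(S>150)&(abs(X[...,2]-.13)<.008)&(X[...,0]<.9),"shelf",300)
    m=(X[...,2]>.003)&(X[...,2]<.07)&(X[...,0]>.25)&(X[...,0]<.6)&(X[...,1]<-.12)&(X[...,1]>-.4); comps(m,"packall",200)
E
```

```text
top yellow [468. 296.] 528 med [ 0.467 -0.366  0.063] ztop 0.068 rect top [ 465.6 -367.3] [88.1 38.9] 60.6
top red [265. 253.] 140 med [0.575 0.149 0.127] ztop 0.1315 rect top [573.2 149. ] [29.3 27.6] -71.5
top red [211. 278.] 86 med [0.513 0.262 0.223] ztop 0.2263 rect top [512.8 262.7] [20.8 19.3] -32.3
top holder [158. 242.] 317 med [0.601 0.416 0.156] ztop 0.1621 rect top [598.  401.6] [87.7 85.4] -88.2
top holder [218. 278.] 388 med [0.513 0.254 0.161] ztop 0.1652 rect top [512.7 262.6] [55.2 54.4] -8.4
top shelf [192. 263.] 6262 med [0.545 0.333 0.131] ztop 0.1351 rect top [558.8 334. ] [238.6 222.6] -83.3
top packall [377. 290.] 439 med [ 0.482 -0.136  0.012] ztop 0.0181 rect top [ 489.9 -132. ] [106.3  24.2] -0.3
top packall [463. 296.] 853 med [ 0.465 -0.355  0.06 ] ztop 0.0673 rect top [ 465. -368.] [89.7 40.4] 59.4
side yellow [467. 236.] 731 med [ 0.46  -0.353  0.053] ztop 0.0639 rect top [ 465.1 -363.8] [89.1 41.1] 60.4
side red [246. 274.] 330 med [0.508 0.27  0.213] ztop 0.2236 rect top [513.6 266.9] [18.9 18.8] -37.9
side red [278. 284.] 449 med [0.57  0.163 0.115] ztop 0.1286 rect top [574.  154.3] [29.9 29. ] 18.4
side plate [371. 310.] 1532 med [0.469 0.012 0.013] ztop 0.0154 rect top [497.9 -33.5] [206.2 108.3] 84.5
side holder [206. 285.] 57 med [0.605 0.284 0.153] ztop 0.1567 rect top [605.8 282.7] [27.3  5.8] 64.5
side holder [249. 304.] 1007 med [0.506 0.272 0.161] ztop 0.1624 rect top [514.3 266. ] [58.3 56.5] -7.0
side holder [133. 318.] 832 med [0.619 0.403 0.156] ztop 0.1596 rect top [600.8 405.1] [88.4 87.3] 4.6
side shelf [184. 347.] 11874 med [0.523 0.373 0.131] ztop 0.1324 rect top [562.  338.8] [238.4 227.7] -83.5
side packall [468. 240.] 1194 med [ 0.457 -0.352  0.038] ztop 0.0637 rect top [ 464.8 -367.4] [95.9 43.8] 60.6
```

Request:
apply_moves(motion=[{"xyz": [300, -55, 0], "twist": -0.77, "jaw": 1}, {"xyz": [300, -55, 0], "twist": -0.77, "jaw": 1}, {"xyz": [300, -55, 0], "twist": -0.77, "jaw": 1}, {"xyz": [300, -55, 0], "twist": -0.77, "jaw": 1}, {"xyz": [300, -55, 0], "twist": -0.77, "jaw": 1}])

```text
time: 0.72
ee_pos: [0.4268, -0.3915, 0.2479]
tcp_rot: [-180.0, -0.0, 60.4]
wrist_force: [0.6, -1.6, 0.4]
opening: 0.0854
grasp_force: 0.0
```

```bash
cat > w.py <<'E'
from h import *
import sys
def wrist(n):
    o=sensors.get_obs();c=camera_params("wrist");p,d=camera("wrist");X=cloud(c,d)
    cv2.imwrite(f"pics/{n}.png",p[:,:,::-1]);np.savez(f"pics/{n}.npz",p=p,d=d,X=X,**{k:c[k] for k in c})
    R,t=RT(c);print(o["time"],o["ee_pos"].round(4),o["tcp_rot"].round(2),o["q"].round(1),o["wrist_force"].round(1),"cam",(-R.T@t).round(3),"axis",R[2].round(2));return o,c,p,d,X
if __name__=="__main__": wrist(sys.argv[1])
E
python3 w.py w1
```

```text
0.725 [ 0.4268 -0.3915  0.2479] [-1.7997e+02 -1.0000e-02  6.0360e+01] [-42.5   9.1  14.6  95.5  -0.   77.1] [ 0.6 -1.6  0.4] cam [ 0.459 -0.333  0.374] axis [-0.13 -0.23 -0.96]
```

View pics/w1.png

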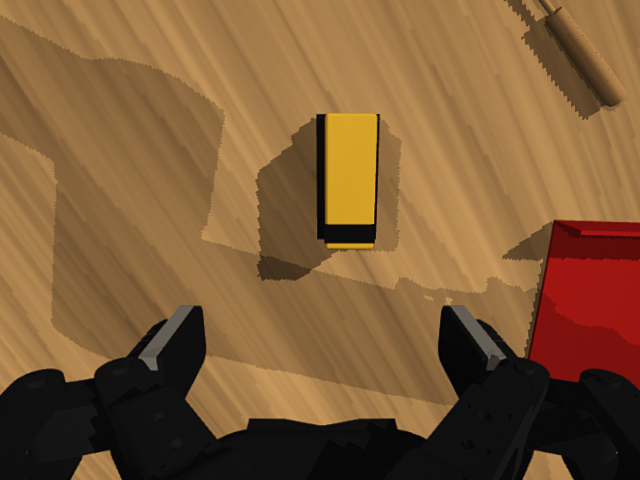

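The pack sits with its front end at row 113 and its black band near row 233. The block spans about columns 325–379, already nearly aligned with the tool.

Run:
```python
from h import *
z=np.load("pics/w1.npz");X=z["X"];p=z["p"]
m=np.zeros((480,640),bool);m[90:270,300:400]=1
T=X[m&(X[...,2]>.05)&(X[...,2]<.075)];print("block",rect(T),len(T),np.percentile(T[:,2],[5,50,95]))
S=X[m&(X[...,2]>.004)&(X[...,2]<.04)];print("shoe etc",rect(S))
A=X[m&(X[...,2]>.006)];print("all",rect(A))
H,S_,V=cv2.split(cv2.cvtColor(p,cv2.COLOR_RGB2HSV));y=(H>20)&(H<33)&(S_>200)&m
print("yel",rect(X[y&(X[...,2]>.05)]))
# second view check of height: triangulate yellow-front mid with the top camera
c={k:z[k] for k in("mtx","k1","rvec","tvec")};c["k1"]=float(c["k1"])
t=np.load("pics/top0.npz");Ht,St,Vt=cv2.split(cv2.cvtColor(t["p"],cv2.COLOR_RGB2HSV));yt=((Ht>20)&(Ht<33)&(St>200)).astype(np.uint8);yt[:,:440]=0
yy=(y&(X[...,2]>.055)).astype(np.uint8)
f=lambda m:cv2.minAreaRect(np.argwhere(m)[:,::-1].astype(np.float32))[0]
print(f(yy),f(yt),tri(c,f(yy),camera_params("top"),f(yt)))
```

```text
block (array([ 459.7, -376.4]), array([107.7,  40.7]), 60.5) 6925 [0.06080657 0.06233544 0.06363413]
shoe etc (array([ 459.7, -376.6]), array([110.3,  54.3]), 60.4)
all (array([ 459.7, -376.6]), array([110.3,  54.3]), 60.4)
yel (array([ 459.2, -375.2]), array([106.2,  41.6]), 60.6)
(350.4953918457031, 180.24990844726562) (470.3797912597656, 298.7136535644531) (array([ 0.46097296, -0.37395656,  0.05985003]), np.float64(0.0014870102434953864))
```

Request:
apply_moves(motion=[{"xyz": [49, 21, 30], "jaw": 1}, {"xyz": [49, 21, 90], "jaw": 1}, {"xyz": [49, 21, 130], "jaw": 1}, {"xyz": [49, 21, 130], "jaw": 1}])

```text
validation failed for argument at $.mo...
```

Request:
apply_moves(motion=[{"xyz": [49, 21, 30], "twist": 0, "jaw": 1}, {"xyz": [49, 21, 90], "twist": 0, "jaw": 1}, {"xyz": [49, 21, 130], "twist": 0, "jaw": 1}, {"xyz": [49, 21, 130], "twist": 0, "jaw": 1}])

```text
time: 1.27
ee_pos: [0.4661, -0.3595, 0.1149]
tcp_rot: [-179.6, -0.0, 60.2]
wrist_force: [0.9, -1.1, 0.6]
opening: 0.0856
grasp_force: 0.0
```

Request:
apply_moves(motion=[{"xyz": [2, 2, 45], "twist": 0, "jaw": 1}, {"xyz": [2, 2, 67], "twist": 0, "jaw": 1}, {"xyz": [2, 2, 67], "twist": 0, "jaw": 1}])

```text
time: 1.65
ee_pos: [0.4702, -0.3603, 0.0518]
tcp_rot: [-180.0, -0.0, 60.1]
wrist_force: [-0.3, -1.0, 1.8]
opening: 0.0856
grasp_force: 0.0
```

Request:
apply_moves(motion=[{"xyz": [0, 0, 0], "twist": 0, "jaw": -1}, {"xyz": [0, 0, 0], "twist": 0, "jaw": -1}, {"xyz": [0, 0, 0], "twist": 0, "jaw": -1}, {"xyz": [0, 0, 0], "twist": 0, "jaw": -1}, {"xyz": [0, 0, 0], "twist": 0, "jaw": -1}], grip_force=40)

```text
time: 2.28
ee_pos: [0.4709, -0.3606, 0.0529]
tcp_rot: [179.9, 0.0, 60.1]
wrist_force: [-0.2, 0.3, 5.6]
opening: 0.0396
grasp_force: 41.5
```

Request:
apply_moves(motion=[{"xyz": [0, 0, -60], "twist": 0, "jaw": -1}, {"xyz": [40, -20, -110], "twist": -0.1, "jaw": -1}, {"xyz": [80, -40, -150], "twist": -0.2, "jaw": -1}, {"xyz": [120, -60, -190], "twist": -0.3, "jaw": -1}, {"xyz": [165, -80, -200], "twist": -0.426, "jaw": -1}])

```text
time: 2.9
ee_pos: [0.4836, -0.1761, 0.2546]
tcp_rot: [179.8, 0.1, 84.7]
wrist_force: [1.3, 0.5, -3.3]
opening: 0.0393
grasp_force: 42.2
```

Request:
apply_moves(motion=[{"xyz": [0, 0, 0], "twist": 0, "jaw": -1}, {"xyz": [0, 0, 0], "twist": 0, "jaw": -1}])

```text
time: 3.15
ee_pos: [0.4831, -0.1772, 0.2511]
tcp_rot: [-180.0, 0.0, 84.5]
wrist_force: [0.0, -1.1, -2.0]
opening: 0.0392
grasp_force: 42.1
```

```bash
python3 w.py w2
```

```text
3.15 [ 0.4831 -0.1772  0.2511] [-1.7999e+02  1.0000e-02  8.4550e+01] [-20.1   0.2   5.4  95.2  -0.   75.3] [ 0.  -1.1 -2. ] cam [ 0.488 -0.11   0.377] axis [-0.03 -0.27 -0.96]
```

View pics/w2.png

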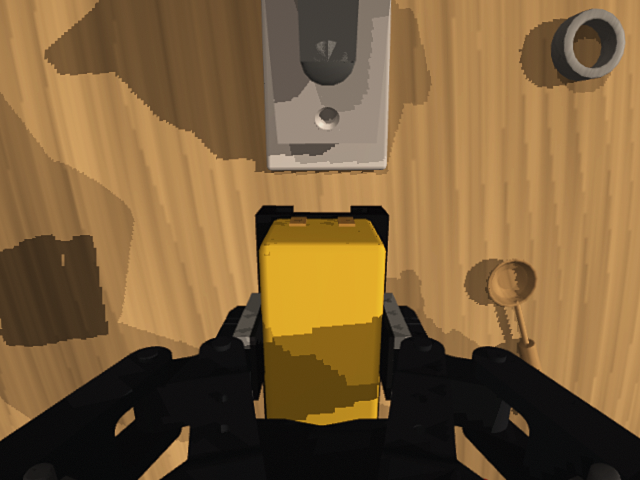

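The pack is held level. Ahead of it are the ramp with the hole at (327,118), the rail nose near (327,83) and the plate's lower edge at row 170.

```bash
cat > rail.py <<'E'
from h import *
import sys
def meas(n,hb):
    z=np.load(f"pics/{n}.npz");X=z["X"];p=z["p"];d=z["d"]
    return X,p,d
X,p,d=meas("w2",0)
def fit(P):
    c=P.mean(0);u,s,v=np.linalg.svd(P-c);n=v[2]*np.sign(v[2][2]);return c,n,np.abs((P-c)@n).mean()
# ramp patch around hole
m=np.zeros((480,640),bool);m[98:140,275:380]=1;m[100:137,308:346]=0
for _ in range(2):
    c,n,e=fit(X[m]);m&=abs((X-c)@n)<.003
print("ramp n",n.round(4),"tilt",np.degrees(np.arccos(n[2])),"e",e,"az of -n_h",np.degrees(np.arctan2(-n[1],-n[0])),m.sum())
ex=np.array([-n[0]*n[2],-n[1]*n[2],1-n[2]**2]);ex/=np.linalg.norm(ex)
# hole: pixels deeper than ramp plane
b=((X-c)@n<-.0035);b[:100]=0;b[137:]=0;b[:,:308]=0;b[:,346:]=0
k,l,s,ce=cv2.connectedComponentsWithStats(b.astype(np.uint8))
print("deep",s[1:,:],ce[1:])
g=cv2.cvtColor(p,cv2.COLOR_RGB2GRAY)
print(g[118,305:350:2],g[100:138:2,327])
zz=np.load("pics/w2.npz");C={k:zz[k] for k in("mtx","rvec","tvec")};C["k1"]=float(zz["k1"])
def onplane(uv):
    o,r=rays(C,uv);return o+r*(((c-o)@n)/(r@n))[:,None]
print("hole px 327,118:",onplane([[327,118]]).round(4))
# head edges: points above the ramp plane
hh=(X-c)@n;q=(hh>.014)&(hh<.028);q[95:]=0;q[:,:280]=0;q[:,385:]=0
P=X[q]; print("head n",len(P),"h",np.percentile(hh[q],[5,50,95]))
# ramp side edges
r=(abs(hh)<.003);r[:60]=0;r[165:]=0;r[:,:240]=0;r[:,410:]=0;P=X[r];print("rampall",rect(P),P[:,2].min(),P[:,2].max())
pl=(abs(X[...,2]-.012)<.004);pl[:,:200]=0;pl[:,450:]=0;pl[200:]=0;print("plate",rect(X[pl]))
pm=np.zeros_like(m);pm[260:320,275:370]=1;print("pack top",fit(X[pm]),rect(X[pm]))
E
python3 rail.py
```

```text
ramp n [-0.0926 -0.9862  0.137 ] tilt 82.12516715777939 e 0.0014920319464738704 az of -n_h 84.6368353696874 599
deep [[308 100  38  18 593]] [[326.5682968  107.41989882]]
[142 143 144 143 142 178 185 187  89  64  69  68  84  69  76  93  90 118
 144 143 143 144 144] [122 121 122 122  57  70  70  71  70  68  83 101 189 199 200 132 144 144
 144]
hole px 327,118: [[ 0.4936 -0.0979  0.0617]]Traceback (most recent call last):
  File "rail.py", line 27, in <module>
    P=X[q]; print("head n",len(P),"h",np.percentile(hh[q],[5,50,95]))
                                      ~~~~~~~~~~~~~^^^^^^^^^^^^^^^^^
    return _quantile_unchecked(
        a, q, axis, out, overwrite_input, method, keepdims, weights)
    return _ureduce(a,
                    func=_quantile_ureduce_func,
    ...<5 lines>...
                    overwrite_input=overwrite_input,
                    method=method)
    r = func(a, **kwargs)
    result = _quantile(arr,
                       quantiles=q,
    ...<2 lines>...
                       out=out,
                       weights=wgt)
    slices_having_nans = np.isnan(arr[-1, ...])
                                  ~~~^^^^^^^^^
IndexError: index -1 is out of bounds for axis 0 with size 0
```

```bash
sed -i 's/^m=np.zeros.*m\[98:140.*/m=np.zeros((480,640),bool);m[104:136,285:370]=1;m[103:137,308:346]=0;m\&=(X[...,2]>.03)/' rail.py; sed -i 's/q=(hh>.014)&(hh<.028)/q=(hh>.018)\&(hh<.026)/;s/P=X\[q\];/P=X[q] if q.any() else X[:2,0];/' rail.py
python3 - <<'E'
from h import *
X=np.load("pics/w2.npz")["X"]
for u in(290,327,365):
  print(u,[(v,*(X[v,u,1:]*1000).round(0)) for v in range(0,180,8)])
E
python3 rail.py
```

```text
290 [(0, np.float64(-24.0), np.float64(99.0)), (8, np.float64(-29.0), np.float64(98.0)), (16, np.float64(-33.0), np.float64(95.0)), (24, np.float64(-36.0), np.float64(91.0)), (32, np.float64(-41.0), np.float64(90.0)), (40, np.float64(-46.0), np.float64(88.0)), (48, np.float64(-50.0), np.float64(85.0)), (56, np.float64(-55.0), np.float64(82.0)), (64, np.float64(-59.0), np.float64(79.0)), (72, np.float64(-64.0), np.float64(76.0)), (80, np.float64(-69.0), np.float64(73.0)), (88, np.float64(-74.0), np.float64(70.0)), (96, np.float64(-80.0), np.float64(68.0)), (104, np.float64(-85.0), np.float64(64.0)), (112, np.float64(-91.0), np.float64(61.0)), (120, np.float64(-96.0), np.float64(56.0)), (128, np.float64(-102.0), np.float64(56.0)), (136, np.float64(-108.0), np.float64(51.0)), (144, np.float64(-115.0), np.float64(11.0)), (152, np.float64(-122.0), np.float64(14.0)), (160, np.float64(-129.0), np.float64(12.0)), (168, np.float64(-136.0), np.float64(13.0)), (176, np.float64(-145.0), np.float64(0.0))]
327 [(0, np.float64(-33.0), np.float64(121.0)), (8, np.float64(-37.0), np.float64(119.0)), (
[... 2078 characters left out ...]
[319 108  17  16 196]] [[337.         102.        ]
 [326.60204082 115.88265306]]
[142 143 144 143 142 178 185 187  89  64  69  68  84  69  76  93  90 118
 144 143 143 144 144] [122 121 122 122  57  70  70  71  70  68  83 101 189 199 200 132 144 144
 144]
hole px 327,118: [[ 0.4936 -0.0977  0.0585]]
head n 547 h [0.01803537 0.01840806 0.01929371]
rampall (array([494.4, -88.1]), array([80.6, 57.4]), -5.3) 0.04507894684188818 0.08215445816141254
plate (array([495.9, -70.4]), array([142.8, 110.6]), 84.8)
pack top (array([ 0.48400916, -0.1567533 ,  0.26092005]), array([-0.06248004, -0.65012851,  0.75725106]), np.float64(0.0034650220833623356)) (array([ 486.1, -138.8]), array([58. , 30.5]), 83.9)
```

Request:
apply_moves(motion=[{"xyz": [40, 2, 30], "twist": 0, "jaw": -1}, {"xyz": [71, 3, 70], "twist": 0, "jaw": -1}, {"xyz": [71, 3, 94], "twist": 0, "jaw": -1}, {"xyz": [71, 3, 94], "twist": 0, "jaw": -1}], grip_force=25)

```text
time: 3.7
ee_pos: [0.4916, -0.1072, 0.155]
tcp_rot: [-179.7, -0.0, 84.5]
wrist_force: [-0.0, 0.3, -2.6]
opening: 0.0391
grasp_force: 41.9
```

```bash
cat > st.py <<'E'
from h import *
O=np.array([.4992,-.0357]);a=np.radians(84.7)
def st():
    o=sensors.get_obs();d=o["ee_pos"][:2]-O
    print("t",o["time"],"s",round(1000*(d@[np.cos(a),np.sin(a)]),1),"lat",round(1000*(d@[np.sin(a),-np.cos(a)]),1),"h",round(o["ee_pos"][2]*1000,1),"rot",o["tcp_rot"].round(1),"F",o["wrist_force"].round(1),"M",o["torque"].round(2),"op",round(o["opening"],4),"g",round(o["grasp_force"],1))
def tilt():
    """tilt of the pack's yellow top in the wrist view"""
    c=camera_params("wrist");p,d=camera("wrist");X=cloud(c,d);H,S,V=cv2.split(cv2.cvtColor(p,cv2.COLOR_RGB2HSV))
    m=(H>18)&(H<35)&(S>150)&(d>0);m[:,:270]=0;m[:,380:]=0
    P=X[m];u=(P[:,:2]-O)@[np.cos(a),np.sin(a)];z=P[:,2]
    q=np.arange(u.min(),u.max(),.008)
    print("profile",[(round(1000*x),round(1000*np.median(z[abs(u-x)<.003]),1)) for x in q if (abs(u-x)<.003).sum()>20])
    return p
if __name__=="__main__":
    st();tilt()
E
python3 st.py
```

```text
t 3.7 s -71.9 lat -1.0 h 155.0 rot [-179.7   -0.    84.5] F [-0.   0.3 -2.6] M [0.07 0.02 0.06] op 0.0391 g 41.9
profile [(-101, np.float64(164.3)), (-93, np.float64(164.4)), (-85, np.float64(164.4)), (-77, np.float64(164.5)), (-69, np.float64(164.4)), (-61, np.float64(164.6)), (-53, np.float64(164.5)), (-45, np.float64(164.6)), (-37, np.float64(157.2))]
```

Request:
apply_moves(motion=[{"xyz": [0, 1, 9], "twist": 0, "jaw": -1}, {"xyz": [-4, 1, 13], "twist": 0, "jaw": -1}, {"xyz": [-9, 1, 17], "twist": 0, "jaw": -1}, {"xyz": [-13, 1, 21], "twist": 0, "jaw": -1}, {"xyz": [-13, 1, 21], "twist": 0, "jaw": -1}], grip_force=25)

```text
time: 4.38
ee_pos: [0.4924, -0.1202, 0.136]
tcp_rot: [-180.0, -0.0, 84.5]
wrist_force: [-0.5, 0.2, -3.1]
opening: 0.0393
grasp_force: 42.0
```

```bash
python3 st.py
```

```text
t 4.375 s -84.7 lat 1.0 h 136.0 rot [-180.    -0.    84.5] F [-0.5  0.2 -3.1] M [ 0.08 -0.07  0.01] op 0.0393 g 42.0
profile [(-114, np.float64(145.3)), (-106, np.float64(145.4)), (-98, np.float64(145.4)), (-90, np.float64(145.4)), (-82, np.float64(145.4)), (-74, np.float64(145.5)), (-66, np.float64(145.5)), (-58, np.float64(145.5)), (-50, np.float64(139.2))]
```

Request:
apply_moves(motion=[{"xyz": [0, 0, 18], "twist": 0, "jaw": -1}, {"xyz": [-3, 0, 23], "twist": 0, "jaw": -1}, {"xyz": [-6, 0, 27], "twist": 0, "jaw": -1}, {"xyz": [-9, 0, 30], "twist": 0, "jaw": -1}], grip_force=20)

```text
time: 4.92
ee_pos: [0.4927, -0.1296, 0.1074]
tcp_rot: [179.8, 0.1, 84.5]
wrist_force: [0.2, -4.2, 10.1]
opening: 0.039
grasp_force: 47.2
```

```bash
python3 st.py
```

```text
t 4.925 s -94.1 lat 2.2 h 107.4 rot [1.798e+02 1.000e-01 8.450e+01] F [ 0.2 -4.2 10.1] M [-0.31  0.26  0.01] op 0.039 g 47.2
profile [(-130, np.float64(111.3)), (-122, np.float64(112.8)), (-114, np.float64(114.6)), (-106, np.float64(116.4)), (-98, np.float64(118.2)), (-90, np.float64(119.9)), (-82, np.float64(121.9)), (-74, np.float64(123.7)), (-66, np.float64(125.4)), (-58, np.float64(110.5))]
```

Request:
apply_moves(motion=[{"xyz": [-4, -1, 6], "twist": 0, "jaw": -1}, {"xyz": [-8, -2, 11], "twist": 0, "jaw": -1}, {"xyz": [-12, -2, 16], "twist": 0, "jaw": -1}, {"xyz": [-11, -2, 19], "twist": 0, "jaw": -1}, {"xyz": [-11, -2, 19], "twist": 0, "jaw": -1}])

```text
time: 5.6
ee_pos: [0.4899, -0.1416, 0.0899]
tcp_rot: [179.7, 0.3, 84.5]
wrist_force: [-3.7, -10.2, 20.9]
opening: 0.0395
grasp_force: 53.8
```

```bash
python3 st.py
```

```text
t 5.6 s -106.3 lat 0.5 h 89.9 rot [179.7   0.3  84.5] F [ -3.7 -10.2  20.9] M [-1.74  1.14 -0.01] op 0.0395 g 53.8
profile [(-154, np.float64(76.6)), (-146, np.float64(81.2)), (-138, np.float64(85.6)), (-130, np.float64(90.2)), (-122, np.float64(95.1)), (-114, np.float64(99.7)), (-106, np.float64(104.4)), (-98, np.float64(109.0)), (-90, np.float64(113.8)), (-82, np.float64(117.3)), (-74, np.float64(107.4)), (-66, np.float64(93.7))]
```

Request:
apply_moves(motion=[{"xyz": [0, 0, 0], "twist": 0, "jaw": -1}, {"xyz": [-2, 0, -4], "twist": 0, "jaw": -1}, {"xyz": [-4, 0, -7], "twist": 0, "jaw": -1}, {"xyz": [-4, 0, -7], "twist": 0, "jaw": -1}], grip_force=80)

```text
time: 6.15
ee_pos: [0.4881, -0.1434, 0.0937]
tcp_rot: [-179.9, -0.0, 84.6]
wrist_force: [0.4, -0.7, -2.4]
opening: 0.039
grasp_force: 80.5
```

```bash
cat > pk.py <<'E'
from st import *
def pack(save=None):
    c=camera_params("wrist");p,d=camera("wrist");X=cloud(c,d);H,S,V=cv2.split(cv2.cvtColor(p,cv2.COLOR_RGB2HSV))
    if save: cv2.imwrite(f"pics/{save}.png",p[:,:,::-1]);np.savez(f"pics/{save}.npz",p=p,d=d,X=X,**c)
    m=(H>18)&(H<35)&(S>150)&(d>0);m[:,:230]=0;m[:,420:]=0;m[:200]=0
    m[m&((X[...,2]<.06))]=0
    P=X[m];u=(P[:,:2]-O)@[np.cos(a),np.sin(a)]*1000;l=(P[:,:2]-O)@[np.sin(a),-np.cos(a)]*1000;h=P[:,2]*1000-100
    x=u*.866+h*.5;z=-u*.5+h*.866
    zt=np.percentile(z,60);t=abs(z-zt)<2.5;k=np.polyfit(x[t],z[t],1);t=abs(z-np.polyval(k,x))<2;k=np.polyfit(x[t],z[t],1)
    f=x[abs(l)<10];zf=z[abs(l)<10]
    q=[(round((l[t&(abs(x-X0)<2)].min()+l[t&(abs(x-X0)<2)].max())/2,1),round(np.ptp(l[t&(abs(x-X0)<2)]),1)) for X0 in np.percentile(x[t],[30,50,70,90])]
    print("slope vs rail deg",np.degrees(np.arctan(k[0])).round(2),"z0",(np.polyval(k,np.median(x[t]))-62).round(1),"front x",np.percentile(f,99.5).round(1),"lat",q)
if __name__=="__main__":
    import sys;st();pack(sys.argv[1] if len(sys.argv)>1 else None)
E
python3 pk.py w3
```

```text
t 6.15 s -108.3 lat -1.1 h 93.7 rot [-179.9   -0.    84.6] F [ 0.4 -0.7 -2.4] M [-0.01 -0.02 -0.05] op 0.039 g 80.5
slope vs rail deg 0.07 z0 -1.1 front x -59.5 lat [(np.float64(-2.2), np.float64(39.2)), (np.float64(-2.2), np.float64(39.0)), (np.float64(-2.0), np.float64(39.2)), (np.float64(-2.1), np.float64(39.3))]
```

View pics/w3.png

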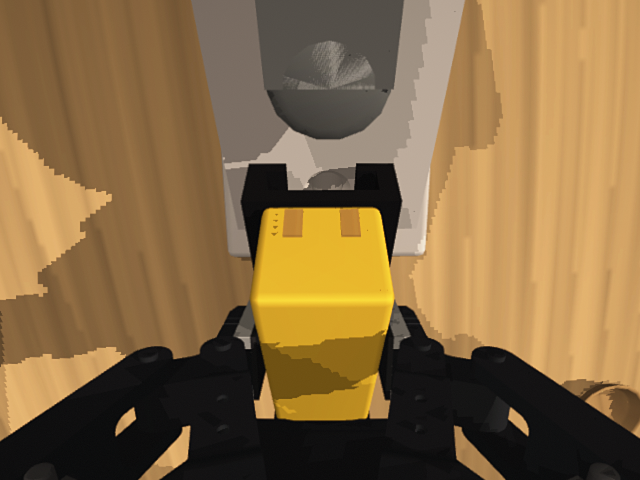

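The pack now lies parallel to the ramp, with its shoe spanning columns 243–401 at row 180. The rail head spans columns 265–395 at row 89, so I'll measure the remaining sideways offset.

Run:
```python
from st import *
z=np.load("pics/w3.npz");X=z["X"]*1000;o=O*1000
s=(X[...,:2]-o)@[np.cos(a),np.sin(a)];l=(X[...,:2]-o)@[np.sin(a),-np.cos(a)];h=X[...,2]-100
x=s*.866+h*.5;zz=-s*.5+h*.866
for r in range(5,86,10):
    m=abs(zz[r]-16)<2.5;q=l[r][m];n=abs(zz[r]+6)<2.5;k=l[r][n]
    print(r,"x",x[r][m].mean().round(1),"z",np.median(zz[r][m]).round(1),"head",q.min().round(1),q.max().round(1),((q.min()+q.max())/2).round(1),"| ramp",np.median(zz[r][n]).round(1),k.min().round(1),k.max().round(1))
m=(abs(zz-16)<2.5)&(abs(l)<15);m[200:]=0;print("nose x",x[m].min())
b=np.zeros(x.shape,bool);b[165:180,230:420]=1;b&=(zz>5)&(zz<40);print("shoe lat",l[b].min(),l[b].max(),"x",np.percentile(x[b],95))
```

```text
5 x -1.6 z 16.9 head -18.2 17.8 -0.2 | ramp -5.1 -40.2 39.4
15 x -3.8 z 17.0 head -17.8 18.2 0.2 | ramp -5.1 -40.2 39.7
25 x -6.2 z 17.0 head -18.0 17.6 -0.2 | ramp -5.1 -39.9 39.7
35 x -8.6 z 16.9 head -17.8 17.9 0.1 | ramp -5.1 -40.0 39.7
45 x -11.1 z 16.9 head -18.0 17.6 -0.2 | ramp -5.1 -39.9 39.8
55 x -13.6 z 16.9 head -17.9 17.7 -0.1 | ramp -5.0 -39.7 40.0
65 x -16.2 z 17.0 head -17.7 17.8 0.0 | ramp -5.1 -39.7 40.3
75 x -19.0 z 16.9 head -17.9 17.7 -0.1 | ramp -5.0 -40.0 39.8
85 x -21.8 z 17.0 head -17.8 17.8 -0.0 | ramp -5.0 -40.1 39.8
nose x -60.45999238300304
shoe lat -29.47736931166229 24.86450421451805 x -58.593696809391055
```

Request:
apply_moves(motion=[{"xyz": [-2, 2, -3.5], "twist": 0, "jaw": -1}, {"xyz": [-2, 2, -3.5], "twist": 0, "jaw": -1}, {"xyz": [-2, 2, -3.5], "twist": 0, "jaw": -1}])

```text
time: 6.58
ee_pos: [0.4901, -0.1457, 0.0977]
tcp_rot: [-180.0, -0.0, 84.6]
wrist_force: [0.6, 0.0, -2.5]
opening: 0.0392
grasp_force: 80.6
```

```bash
python3 pk.py
```

```text
t 6.575 s -110.4 lat 1.1 h 97.7 rot [-180.    -0.    84.6] F [ 0.6  0.  -2.5] M [ 0.02 -0.02  0.02] op 0.0392 g 80.6
slope vs rail deg 0.04 z0 3.4 front x -59.3 lat [(np.float64(0.1), np.float64(39.0)), (np.float64(-0.0), np.float64(39.3)), (np.float64(0.1), np.float64(39.3)), (np.float64(0.1), np.float64(39.3))]
```

Request:
apply_moves(motion=[{"xyz": [13, 0, -7.5], "twist": 0, "jaw": -1}, {"xyz": [26, 0, -15], "twist": 0, "jaw": -1}, {"xyz": [39, 0, -22.5], "twist": 0, "jaw": -1}, {"xyz": [39, 0, -22.5], "twist": 0, "jaw": -1}])

```text
time: 7.12
ee_pos: [0.4944, -0.1058, 0.1213]
tcp_rot: [179.9, 0.0, 84.7]
wrist_force: [0.1, 0.0, -2.4]
opening: 0.0386
grasp_force: 80.6
```

```bash
python3 pk.py
```

```text
t 7.125 s -70.2 lat 1.7 h 121.3 rot [179.9   0.   84.7] F [ 0.1  0.  -2.4] M [-0.01  0.01  0.02] op 0.0386 g 80.6
slope vs rail deg 0.04 z0 3.8 front x -12.7 lat [(np.float64(0.8), np.float64(38.9)), (np.float64(0.6), np.float64(39.3)), (np.float64(0.6), np.float64(39.2)), (np.float64(0.6), np.float64(39.1))]
```

Request:
apply_moves(motion=[{"xyz": [12, -0.5, -6], "twist": 0, "jaw": -1}, {"xyz": [24, -0.5, -13], "twist": 0, "jaw": -1}, {"xyz": [35, -0.5, -19], "twist": 0, "jaw": -1}, {"xyz": [44, -0.5, -24], "twist": 0, "jaw": -1}, {"xyz": [44, -0.5, -24], "twist": 0, "jaw": -1}])

```text
time: 7.8
ee_pos: [0.4979, -0.0625, 0.145]
tcp_rot: [179.9, 0.0, 84.6]
wrist_force: [0.1, -0.9, -0.2]
opening: 0.039
grasp_force: 80.7
```

```bash
python3 pk.py
```

```text
t 7.8 s -26.8 lat 1.2 h 145.0 rot [179.9   0.   84.6] F [ 0.1 -0.9 -0.2] M [-0.11 -0.01  0.01] op 0.039 g 80.7
slope vs rail deg 0.08 z0 2.6 front x 36.7 lat [(np.float64(0.3), np.float64(38.8)), (np.float64(-0.0), np.float64(39.4)), (np.float64(0.0), np.float64(39.1)), (np.float64(0.2), np.float64(39.2))]
```

Request:
apply_moves(motion=[{"xyz": [7, 0, -4], "twist": 0, "jaw": -1}, {"xyz": [14, 0, -8], "twist": 0, "jaw": -1}, {"xyz": [18, 0, -10.5], "twist": 0, "jaw": -1}, {"xyz": [20, 0, -11.5], "twist": 0, "jaw": -1}, {"xyz": [20, 0, -11.5], "twist": 0, "jaw": -1}])

```text
time: 8.48
ee_pos: [0.4992, -0.0454, 0.1551]
tcp_rot: [-180.0, 0.4, 84.5]
wrist_force: [0.8, -16.7, -7.9]
opening: 0.0392
grasp_force: 81.8
```

```bash
python3 pk.py
```

```text
t 8.475 s -9.7 lat 0.9 h 155.1 rot [-180.     0.4   84.5] F [  0.8 -16.7  -7.9] M [-3.67 -0.24  0.21] op 0.0392 g 81.8
slope vs rail deg -0.89 z0 2.7 front x 56.4 lat [(np.float64(-0.1), np.float64(38.7)), (np.float64(-0.2), np.float64(39.2)), (np.float64(-0.2), np.float64(39.3)), (np.float64(-0.1), np.float64(39.2))]
```

Request:
apply_moves(motion=[{"xyz": [3, 0, -1.5], "twist": 0, "jaw": -1}, {"xyz": [4, 0, -2], "twist": 0, "jaw": -1}, {"xyz": [4, 0, -2], "twist": 0, "jaw": -1}])

```text
time: 8.9
ee_pos: [0.4992, -0.0443, 0.1561]
tcp_rot: [-179.9, 0.7, 84.4]
wrist_force: [1.1, -35.4, -14.6]
opening: 0.0385
grasp_force: 83.7
```

```bash
python3 pk.py
```

```text
t 8.9 s -8.6 lat 0.8 h 156.1 rot [-179.9    0.7   84.4] F [  1.1 -35.4 -14.6] M [-7.29 -0.46  0.53] op 0.0385 g 83.7
slope vs rail deg -2.37 z0 3.0 front x 57.7 lat [(np.float64(-0.2), np.float64(38.9)), (np.float64(-0.4), np.float64(39.3)), (np.float64(-0.3), np.float64(39.4)), (np.float64(-0.2), np.float64(39.2))]
```

Request:
apply_moves(motion=[{"xyz": [-4, 0, 2], "twist": 0, "jaw": -1}, {"xyz": [-7, 0, 4.5], "twist": 0, "jaw": -1}, {"xyz": [-11, 0, 6.5], "twist": 0, "jaw": -1}, {"xyz": [-11, 0, 6.5], "twist": 0, "jaw": -1}])

```text
time: 9.45
ee_pos: [0.4991, -0.0493, 0.152]
tcp_rot: [179.9, -0.1, 84.6]
wrist_force: [0.0, -0.1, -0.1]
opening: 0.0388
grasp_force: 85.7
```

```bash
python3 pk.py
```

```text
t 9.45 s -13.5 lat 1.1 h 152.0 rot [ 1.799e+02 -1.000e-01  8.460e+01] F [ 0.  -0.1 -0.1] M [ 0.06 -0.    0.02] op 0.0388 g 85.7
slope vs rail deg -0.57 z0 2.0 front x 51.3 lat [(np.float64(0.1), np.float64(38.8)), (np.float64(-0.0), np.float64(39.1)), (np.float64(-0.0), np.float64(39.3)), (np.float64(0.1), np.float64(39.4))]
```

Request:
apply_moves(motion=[{"xyz": [-2, 0, 1], "twist": 0, "jaw": -1}, {"xyz": [-3.5, 0, 2], "twist": 0, "jaw": -1}, {"xyz": [-3.5, 0, 2], "twist": 0, "jaw": -1}])

```text
time: 9.88
ee_pos: [0.4984, -0.0538, 0.1491]
tcp_rot: [-180.0, 0.0, 84.5]
wrist_force: [0.4, -1.6, 1.3]
opening: 0.0391
grasp_force: 85.7
```

```bash
python3 pk.py w4
python3 - <<'E'
from h import *
p,d=camera("side");np.savez("pics/s4.npz",p=p,d=d);w=cv2.imread("pics/w4.png")
a=cv2.resize(p[200:350,290:450,::-1],(560,525),interpolation=cv2.INTER_CUBIC)
cv2.imwrite("pics/s4.png",a)
E
```

```text
t 9.875 s -18.1 lat 0.8 h 149.1 rot [-180.     0.    84.5] F [ 0.4 -1.6  1.3] M [-0.16 -0.05  0.02] op 0.0391 g 85.7
slope vs rail deg -0.68 z0 1.9 front x 45.9 lat [(np.float64(-0.2), np.float64(39.1)), (np.float64(-0.3), np.float64(39.4)), (np.float64(-0.2), np.float64(39.2)), (np.float64(-0.1), np.float64(39.4))]
```

View pics/s4.png

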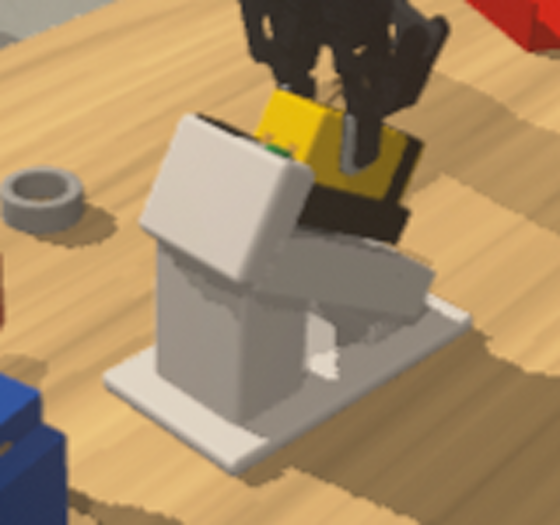

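The side crop shows the pack on the rail but short of the unit's face. The pull test met no resistance, so it is not latched. I'll measure the stop face in the wrist view.

Run:
```python
from st import *
z=np.load("pics/w4.npz");X=z["X"]*1000;o=O*1000
s=(X[...,:2]-o)@[np.cos(a),np.sin(a)];l=(X[...,:2]-o)@[np.sin(a),-np.cos(a)];h=X[...,2]-100
x=s*.866+h*.5;zz=-s*.5+h*.866
for u in (285,324,360):
    print(u,[(v,round(x[v,u],1),round(zz[v,u],1)) for v in range(60,260,6)])
```

```text
285 [(60, np.float64(85.7), np.float64(5.7)), (66, np.float64(85.9), np.float64(11.0)), (72, np.float64(86.6), np.float64(17.1)), (78, np.float64(86.0), np.float64(19.8)), (84, np.float64(86.2), np.float64(24.2)), (90, np.float64(86.0), np.float64(27.5)), (96, np.float64(85.5), np.float64(29.8)), (102, np.float64(85.1), np.float64(32.4)), (108, np.float64(84.7), np.float64(34.9)), (114, np.float64(82.3), np.float64(33.4)), (120, np.float64(81.3), np.float64(34.7)), (126, np.float64(79.6), np.float64(34.6)), (132, np.float64(77.7), np.float64(34.2)), (138, np.float64(76.4), np.float64(35.0)), (144, np.float64(74.4), np.float64(34.8)), (150, np.float64(72.4), np.float64(34.4)), (156, np.float64(70.5), np.float64(34.4)), (162, np.float64(68.7), np.float64(34.6)), (168, np.float64(67.1), np.float64(35.2)), (174, np.float64(65.3), np.float64(35.5)), (180, np.float64(62.7), np.float64(34.8)), (186, np.float64(60.6), np.float64(34.7)), (192, np.float64(45.1), np.float64(17.8)), (198, np.float64(44.9), np.float64(20.9)), (204, np.float64(45.0), np.float64(24.2)), (210, np.float64(46.3), np.f
[... 2578 characters left out ...]
at64(36.5)), (168, np.float64(67.5), np.float64(35.8)), (174, np.float64(64.2), np.float64(34.0)), (180, np.float64(63.6), np.float64(36.1)), (186, np.float64(62.3), np.float64(37.1)), (192, np.float64(45.3), np.float64(18.2)), (198, np.float64(46.2), np.float64(22.5)), (204, np.float64(45.2), np.float64(24.5)), (210, np.float64(44.7), np.float64(27.0)), (216, np.float64(44.9), np.float64(30.2)), (222, np.float64(44.8), np.float64(33.0)), (228, np.float64(44.9), np.float64(35.9)), (234, np.float64(45.7), np.float64(39.5)), (240, np.float64(44.7), np.float64(41.0)), (246, np.float64(44.3), np.float64(43.3)), (252, np.float64(44.0), np.float64(45.5)), (258, np.float64(45.3), np.float64(49.1))]
```

View pics/w4.png

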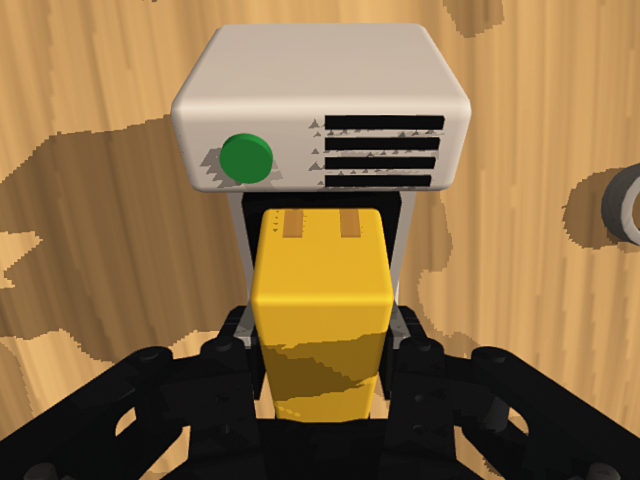

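The wrist view shows a clear gap between the pack's front (row 192, x≈45) and the unit's edge (row 189, x≈58). I'll push again, lower and with a firmer grip.

Request:
apply_moves(motion=[{"xyz": [5, 0, -2], "twist": 0, "jaw": -1}, {"xyz": [9, 0, -4], "twist": 0, "jaw": -1}, {"xyz": [13, 0, -6.5], "twist": 0, "jaw": -1}, {"xyz": [16, 0, -8], "twist": 0, "jaw": -1}, {"xyz": [16, 0, -8], "twist": 0, "jaw": -1}], grip_force=120)

```text
time: 10.6
ee_pos: [0.4991, -0.0431, 0.1558]
tcp_rot: [-179.9, 0.8, 84.4]
wrist_force: [-1.0, -38.6, -10.6]
opening: 0.0385
grasp_force: 123.3
```

```bash
python3 pk.py w5
cat > fr.py <<'E'
from st import *
import sys
z=np.load(f"pics/{sys.argv[1]}.npz");X=z["X"]*1000;o=O*1000
s=(X[...,:2]-o)@[np.cos(a),np.sin(a)];l=(X[...,:2]-o)@[np.sin(a),-np.cos(a)];h=X[...,2]-100
x=s*.866+h*.5;zz=-s*.5+h*.866
m=np.zeros(x.shape,bool);m[:,290:350]=1
for z0 in (20,26,32,38,44,50):
    q=m&(abs(zz-z0)<2)&(x>35)&(x<70)
    if q.sum()>20:print("z",z0,"front x",np.median(x[q]).round(2),end="; ")
u=m&(abs(zz-35)<1.5)&(x>57)&(x<75);print("unit edge",np.percentile(x[u],[1,5]) if u.any() else None)
E
python3 fr.py w5
```

```text
t 10.6 s -7.4 lat 0.6 h 155.8 rot [-179.9    0.8   84.4] F [ -1.  -38.6 -10.6] M [-8.16 -0.03  0.46] op 0.0385 g 123.3
slope vs rail deg -3.28 z0 2.0 front x 58.4 lat [(np.float64(-0.5), np.float64(38.4)), (np.float64(-0.5), np.float64(38.7)), (np.float64(-0.5), np.float64(39.1)), (np.float64(-0.5), np.float64(39.2))]
z 32 front x 56.34; z 38 front x 56.81; z 44 front x 56.38; z 50 front x 56.63; unit edge [57.23017423 58.72211519]
```

The nose-down tilt (3°) lets the upper front touch the unit while the shoe lags short of the click point. I'll relax, press square onto the rail to flatten it, then push.

Request:
apply_moves(motion=[{"xyz": [-7, 0, 4], "twist": 0, "jaw": -1}, {"xyz": [-6, 0, 7], "twist": 0, "jaw": -1}, {"xyz": [-4, 0, 9.5], "twist": 0, "jaw": -1}, {"xyz": [-4, 0, 9.5], "twist": 0, "jaw": -1}])

```text
time: 11.15
ee_pos: [0.4998, -0.0451, 0.1525]
tcp_rot: [179.7, 0.5, 84.4]
wrist_force: [-12.4, -27.3, 32.8]
opening: 0.0382
grasp_force: 132.3
```

```bash
python3 pk.py w6;python3 fr.py w6
```

```text
t 11.15 s -9.3 lat 1.4 h 152.5 rot [179.7   0.5  84.4] F [-12.4 -27.3  32.8] M [-4.16  2.76  0.53] op 0.0382 g 132.3
slope vs rail deg -0.48 z0 0.7 front x 54.9 lat [(np.float64(0.3), np.float64(38.5)), (np.float64(0.2), np.float64(38.8)), (np.float64(0.1), np.float64(39.4)), (np.float64(0.1), np.float64(39.2))]
z 32 front x 54.12; z 38 front x 54.42; z 44 front x 53.57; z 50 front x 53.59; unit edge [58.26594466 59.33286662]
```

Request:
apply_moves(motion=[{"xyz": [3, -0.5, -3], "twist": 0, "jaw": -1}, {"xyz": [5, -0.5, -4.5], "twist": 0, "jaw": -1}, {"xyz": [7, -0.5, -6], "twist": 0, "jaw": -1}, {"xyz": [7, -0.5, -6], "twist": 0, "jaw": -1}])

```text
time: 11.7
ee_pos: [0.4999, -0.0432, 0.1547]
tcp_rot: [179.8, 1.2, 84.2]
wrist_force: [-2.0, -58.5, 2.5]
opening: 0.0379
grasp_force: 127.3
```

```bash
python3 pk.py w7;python3 fr.py w7
```

```text
t 11.7 s -7.4 lat 1.4 h 154.7 rot [179.8   1.2  84.2] F [ -2.  -58.5   2.5] M [-11.46   0.16   0.27] op 0.0379 g 127.3
slope vs rail deg -2.13 z0 1.4 front x 58.1 lat [(np.float64(0.4), np.float64(38.4)), (np.float64(0.3), np.float64(38.7)), (np.float64(0.4), np.float64(39.4)), (np.float64(0.3), np.float64(39.3))]
z 32 front x 55.98; z 38 front x 56.52; z 44 front x 55.91; z 50 front x 56.07; unit edge [57.47733946 59.04645018]
```

Request:
apply_moves(motion=[{"xyz": [-4, 0, 0], "twist": 0, "jaw": -1}, {"xyz": [-8, 0, 0], "twist": 0, "jaw": -1}, {"xyz": [-8, 0, 0], "twist": 0, "jaw": -1}])

```text
time: 12.12
ee_pos: [0.4991, -0.0437, 0.1538]
tcp_rot: [180.0, 0.1, 84.5]
wrist_force: [1.6, -10.2, -2.7]
opening: 0.0384
grasp_force: 126.6
```

```bash
python3 pk.py w8;python3 fr.py w8
```

```text
t 12.125 s -8.0 lat 0.7 h 153.8 rot [1.80e+02 1.00e-01 8.45e+01] F [  1.6 -10.2  -2.7] M [-2.18 -0.33 -0.02] op 0.0384 g 126.6
slope vs rail deg -0.87 z0 0.9 front x 56.6 lat [(np.float64(-0.4), np.float64(38.5)), (np.float64(-0.4), np.float64(38.6)), (np.float64(-0.5), np.float64(39.4)), (np.float64(-0.5), np.float64(39.1))]
z 32 front x 55.67; z 38 front x 56.02; z 44 front x 55.3; z 50 front x 55.35; unit edge [58.0547964  59.21999241]
```

Request:
apply_moves(motion=[{"xyz": [-2, 0, 0], "twist": 0, "jaw": -1}, {"xyz": [-4, 0, 1], "twist": 0, "jaw": -1}, {"xyz": [-5, 0, 2], "twist": 0, "jaw": -1}, {"xyz": [-5, 0, 2], "twist": 0, "jaw": -1}])

```text
time: 12.68
ee_pos: [0.4985, -0.0464, 0.1522]
tcp_rot: [180.0, -0.2, 84.6]
wrist_force: [-1.6, 6.3, 1.9]
opening: 0.0384
grasp_force: 127.2
```

```bash
python3 pk.py w9;python3 fr.py w9
```

```text
t 12.675 s -10.7 lat 0.3 h 152.2 rot [180.   -0.2  84.6] F [-1.6  6.3  1.9] M [1.44 0.11 0.09] op 0.0384 g 127.2
slope vs rail deg -0.32 z0 1.0 front x 53.5 lat [(np.float64(-0.7), np.float64(38.7)), (np.float64(-0.8), np.float64(38.6)), (np.float64(-0.8), np.float64(39.3)), (np.float64(-0.9), np.float64(39.3))]
z 26 front x 52.01; z 32 front x 52.91; z 38 front x 53.16; z 44 front x 52.31; z 50 front x 52.34; unit edge [58.21742051 59.2977001 ]
```

Request:
apply_moves(motion=[{"xyz": [-2, 0, 1], "twist": 0, "jaw": -1}, {"xyz": [-2, 0, 1], "twist": 0, "jaw": -1}])

```text
time: 12.98
ee_pos: [0.4986, -0.047, 0.1519]
tcp_rot: [179.9, -0.3, 84.7]
wrist_force: [-1.4, 14.8, 7.5]
opening: 0.0383
grasp_force: 128.1
```

```bash
python3 pk.py w10;python3 fr.py w10
```

```text
t 12.975 s -11.3 lat 0.5 h 151.9 rot [179.9  -0.3  84.7] F [-1.4 14.8  7.5] M [3.34 0.25 0.17] op 0.0383 g 128.1
slope vs rail deg 0.04 z0 1.1 front x 52.9 lat [(np.float64(-0.6), np.float64(38.6)), (np.float64(-0.7), np.float64(38.7)), (np.float64(-0.7), np.float64(39.3)), (np.float64(-0.8), np.float64(39.2))]
z 26 front x 51.8; z 32 front x 52.52; z 38 front x 52.68; z 44 front x 51.76; z 50 front x 51.71; unit edge [58.1035437  59.31948428]
```

Pulling with 16 N is resisted, so the catch has clicked. I'll relax, release, rise and go to look at the pin.

Request:
apply_moves(motion=[{"xyz": [4, 0, -2], "twist": 0, "jaw": -1}, {"xyz": [4, 0, -2], "twist": 0, "jaw": 0.2}, {"xyz": [4, 0, -2], "twist": 0, "jaw": 0.5}, {"xyz": [4, 0, -2], "twist": 0, "jaw": 0.7}, {"xyz": [4, 0, -2], "twist": 0, "jaw": 0.7}])

```text
time: 13.65
ee_pos: [0.4987, -0.0457, 0.1528]
tcp_rot: [180.0, 0.0, 84.5]
wrist_force: [0.2, 0.2, 1.1]
opening: 0.0724
grasp_force: 0.0
```

Request:
apply_moves(motion=[{"xyz": [0, 0, -40], "twist": 0, "jaw": 0.7}, {"xyz": [0, 0, -90], "twist": 0, "jaw": 0.7}, {"xyz": [0, 0, -150], "twist": 0, "jaw": 0.7}])

```text
time: 14.02
ee_pos: [0.4982, -0.0456, 0.3038]
tcp_rot: [-179.9, 0.0, 84.5]
wrist_force: [0.8, -0.3, 0.4]
opening: 0.0728
grasp_force: 0.0
```

```bash
python3 w.py w11; python3 fr.py w11; python3 pk.py
```

```text
14.025 [ 0.4982 -0.0456  0.3038] [-179.94    0.     84.55] [ -5.2  -0.2  11.  101.2  -0.   90.2] [ 0.8 -0.3  0.4] cam [0.504 0.022 0.43 ] axis [-0.03 -0.27 -0.96]
z 26 front x 52.61; z 32 front x 53.42; z 38 front x 62.19; z 44 front x 52.8; z 50 front x 52.72; unit edge [58.34825096 59.34751554]
t 14.075 s -10.0 lat 0.8 h 312.2 rot [179.5   0.   84.5] F [-5.5  1.2  4.6] M [0.01 0.34 0.01] op 0.0727 g 0.0
slope vs rail deg -0.19 z0 0.9 front x 52.9 lat [(np.float64(-0.5), np.float64(38.7)), (np.float64(-0.5), np.float64(38.4)), (np.float64(-0.7), np.float64(38.9)), (np.float64(-0.7), np.float64(38.8))]
```

Request:
apply_moves(motion=[{"xyz": [60, -8, 0], "twist": 0.1, "jaw": 0.7}, {"xyz": [115, -16, 0], "twist": 0.2, "jaw": 0.7}, {"xyz": [170, -24, 0], "twist": 0.3, "jaw": 0.7}, {"xyz": [222, -32, 0], "twist": 0.4, "jaw": 0.7}, {"xyz": [272, -38, 0], "twist": 0.52, "jaw": 0.7}])

```text
time: 14.75
ee_pos: [0.4863, 0.2306, 0.3026]
tcp_rot: [180.0, -0.0, 54.6]
wrist_force: [1.4, -0.7, 0.2]
opening: 0.0724
grasp_force: 0.0
```

Request:
apply_moves(motion=[{"xyz": [0, 0, 0], "twist": 0, "jaw": 0.7}, {"xyz": [0, 0, 0], "twist": 0, "jaw": 0.7}])

```text
time: 15.0
ee_pos: [0.4866, 0.2287, 0.3025]
tcp_rot: [-180.0, 0.0, 54.8]
wrist_force: [0.2, 0.5, 0.1]
opening: 0.073
grasp_force: 0.0
```

```bash
python3 w.py w12
```

```text
15.0 [0.4866 0.2287 0.3025] [-1.800e+02  4.000e-02  5.485e+01] [ 25.2   4.9  16.1 101.2  -0.  150.3] [0.2 0.5 0.1] cam [0.525 0.284 0.428] axis [-0.15 -0.22 -0.96]
```

View pics/w12.png

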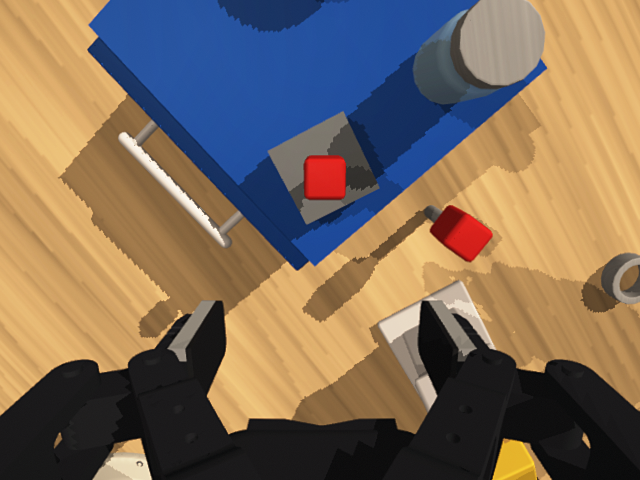

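The pin (red square at (325,177)) is nearly aligned with the tool. The look-alike at (462,233) lies to the right and the jar is behind at (500,45).

Run:
```python
from h import *
z=np.load("pics/w12.npz");X=z["X"];p=z["p"];c={k:z[k] for k in("mtx","rvec","tvec")};c["k1"]=float(z["k1"])
H,S,V=cv2.split(cv2.cvtColor(p,cv2.COLOR_RGB2HSV));m=((H<5)|(H>175))&(S>180)
for n,b in(("pin",(slice(140,215),slice(290,360))),("look",(slice(195,270),slice(420,500)))):
    k=np.zeros(m.shape,bool);k[b]=m[b];P=X[k];zt=np.percentile(P[:,2],70);T=P[abs(P[:,2]-zt)<.004];print(n,"ztop",zt.round(4),rect(T))
    if n=="pin":
        k2=k&(abs(X[...,2]-zt)<.004);uv=cv2.minAreaRect(np.argwhere(k2)[:,::-1].astype(np.float32))[0]
t=np.load("pics/top0.npz");H,S,V=cv2.split(cv2.cvtColor(t["p"],cv2.COLOR_RGB2HSV));ct=camera_params("top");Xt=cloud(ct,t["d"]);k=((H<5)|(H>175))&(S>180)&(abs(Xt[...,2]-.224)<.006)&(abs(Xt[...,1]-.26)<.03)
ut=cv2.minAreaRect(np.argwhere(k)[:,::-1].astype(np.float32))[0]
print(uv,ut,tri(c,uv,ct,ut))
```

```text
pin ztop 0.2225 (array([513.1, 265. ]), array([21.7, 20.9]), -35.5)
look ztop 0.1269 (array([574.1, 152.6]), array([30.7, 30.7]), 20.3)
(324.5, 178.0) (211.00001525878906, 278.0000305175781) (array([0.51276938, 0.26435163, 0.21234559]), np.float64(0.00034327744953143607))
```

Request:
apply_moves(motion=[{"xyz": [45, 1, 0], "twist": 0, "jaw": 0.7}, {"xyz": [45, 1, 40], "twist": 0, "jaw": 0.7}, {"xyz": [45, 1, 80], "twist": 0, "jaw": 0.7}, {"xyz": [45, 1, 91], "twist": 0, "jaw": 0.7}, {"xyz": [45, 1, 91], "twist": 0, "jaw": 0.7}])

```text
time: 15.68
ee_pos: [0.5135, 0.2641, 0.2124]
tcp_rot: [180.0, 0.0, 54.7]
wrist_force: [-0.2, 0.1, 0.5]
opening: 0.0727
grasp_force: 0.0
```

Request:
apply_moves(motion=[{"xyz": [0, 0, 0], "twist": 0, "jaw": 0}, {"xyz": [0, 0, 0], "twist": 0, "jaw": -1}, {"xyz": [0, 0, 0], "twist": 0, "jaw": -1}, {"xyz": [0, 0, 0], "twist": 0, "jaw": -1}, {"xyz": [0, 0, 0], "twist": 0, "jaw": -1}], grip_force=30)

```text
time: 16.3
ee_pos: [0.5136, 0.2652, 0.2126]
tcp_rot: [180.0, -0.1, 54.8]
wrist_force: [-0.5, -0.5, 5.9]
opening: 0.0216
grasp_force: 34.9
```

Request:
apply_moves(motion=[{"xyz": [0, 0, -25], "twist": 0, "jaw": -1}, {"xyz": [0, 0, -55], "twist": 0, "jaw": -1}, {"xyz": [0, 0, -60], "twist": 0, "jaw": -1}])

```text
time: 16.68
ee_pos: [0.5138, 0.2653, 0.2735]
tcp_rot: [179.9, -0.1, 54.8]
wrist_force: [0.5, -0.1, -1.2]
opening: 0.0213
grasp_force: 34.1
```

Request:
apply_moves(motion=[{"xyz": [-35, 23, 0], "twist": -0.1, "jaw": -1}, {"xyz": [-70, 46, 0], "twist": -0.2, "jaw": -1}, {"xyz": [-105, 70, 0], "twist": -0.3, "jaw": -1}, {"xyz": [-140, 93, 0], "twist": -0.4, "jaw": -1}, {"xyz": [-172, 114, 0], "twist": -0.52, "jaw": -1}])

```text
time: 17.3
ee_pos: [0.5069, 0.0573, 0.2706]
tcp_rot: [-179.9, 0.0, 84.8]
wrist_force: [0.5, 0.1, 0.4]
opening: 0.0216
grasp_force: 34.0
```

Request:
apply_moves(motion=[{"xyz": [0, 0, 0], "twist": 0, "jaw": -1}, {"xyz": [0, 0, 0], "twist": 0, "jaw": -1}])

```text
time: 17.55
ee_pos: [0.5072, 0.0589, 0.271]
tcp_rot: [-179.9, -0.0, 84.5]
wrist_force: [0.5, 0.8, 0.7]
opening: 0.0215
grasp_force: 34.0
```

```bash
cat > pn.py <<'E'
from st import *
import sys
def pin(save):
    c=camera_params("wrist");p,d=camera("wrist");X=cloud(c,d);np.savez(f"pics/{save}.npz",p=p,d=d,X=X,**c);cv2.imwrite(f"pics/{save}.png",p[:,:,::-1])
    H,S,V=cv2.split(cv2.cvtColor(p,cv2.COLOR_RGB2HSV));m=(((H<5)|(H>175))&(S>150)&(d>0)).astype(np.uint8);m[:,:270]=0;m[:,380:]=0;m[:200]=0
    k,l,s,_=cv2.connectedComponentsWithStats(m);m=l==1+np.argmax(s[1:,4])
    P=X[m];u=((P[:,:2]-O)@[np.cos(a),np.sin(a)])*1000;la=((P[:,:2]-O)@[np.sin(a),-np.cos(a)])*1000;h=P[:,2]*1000
    print("n",m.sum(),"lat",la.min().round(1),la.max().round(1))
    for q in np.arange(np.floor(u.min()),u.max(),3):
        w=abs(u-q)<1.2
        if w.sum()>8: print((int(q),round(np.median(h[w]),1)),end=" ")
    print()
if __name__=="__main__": st();pin(sys.argv[1])
E
python3 pn.py p1
```

```text
t 17.55 s 94.9 lat -0.8 h 271.0 rot [-179.9   -0.    84.5] F [0.5 0.8 0.7] M [-0.04  0.01 -0.06] op 0.0215 g 34.0
n 5404 lat -12.8 9.0
(84, np.float64(279.3)) (87, np.float64(280.3)) (90, np.float64(280.4)) (93, np.float64(280.4)) (96, np.float64(280.4)) (99, np.float64(280.3)) (102, np.float64(280.2)) (105, np.float64(269.1))
```

Request:
apply_moves(motion=[{"xyz": [0, 0, 30], "twist": 0, "jaw": -1}, {"xyz": [0, 0, 51], "twist": 0, "jaw": -1}, {"xyz": [-7, 0, 51], "twist": 0, "jaw": -1}, {"xyz": [-14, 0, 51], "twist": 0, "jaw": -1}, {"xyz": [-14, 0, 51], "twist": 0, "jaw": -1}])

```text
time: 18.23
ee_pos: [0.5063, 0.0444, 0.2219]
tcp_rot: [179.9, -0.0, 84.5]
wrist_force: [1.0, 0.6, 0.3]
opening: 0.0217
grasp_force: 34.1
```

Request:
apply_moves(motion=[{"xyz": [-7, 0, 0], "twist": 0, "jaw": -1}, {"xyz": [-14, 0, 1], "twist": 0, "jaw": -1}, {"xyz": [-21, 0, 3], "twist": 0, "jaw": -1}, {"xyz": [-28, 0, 5], "twist": 0, "jaw": -1}, {"xyz": [-28, 0, 5], "twist": 0, "jaw": -1}])

```text
time: 18.85
ee_pos: [0.5033, 0.0164, 0.2159]
tcp_rot: [180.0, 0.0, 84.5]
wrist_force: [1.0, 1.9, 3.0]
opening: 0.0212
grasp_force: 35.3
```

```bash
python3 pn.py p2
```

```text
t 18.85 s 52.2 lat -0.7 h 215.9 rot [180.    0.   84.5] F [1.  1.9 3. ] M [ 0.54 -0.15  0.01] op 0.0212 g 35.3
n 6300 lat -13.1 12.4
(44, np.float64(223.4)) (47, np.float64(224.4)) (50, np.float64(225.4)) (53, np.float64(226.3)) (56, np.float64(227.3)) (59, np.float64(228.1)) (62, np.float64(226.3)) (65, np.float64(218.6)) (68, np.float64(209.3)) (71, np.float64(201.7))
```

Request:
apply_moves(motion=[{"xyz": [-6, 0, 3], "twist": 0, "jaw": -1}, {"xyz": [-12, 0, 6], "twist": 0, "jaw": -1}, {"xyz": [-14, 0, 7], "twist": 0, "jaw": -1}, {"xyz": [-14, 0, 7], "twist": 0, "jaw": -1}])

```text
time: 19.4
ee_pos: [0.5019, 0.0027, 0.2085]
tcp_rot: [-180.0, 0.0, 84.5]
wrist_force: [1.1, 2.0, 1.4]
opening: 0.0215
grasp_force: 35.8
```

```bash
python3 pn.py p3
```

```text
t 19.4 s 38.5 lat -0.9 h 208.5 rot [-180.     0.    84.5] F [1.1 2.  1.4] M [ 0.53 -0.14  0.02] op 0.0215 g 35.8
n 6675 lat -13.7 12.6
(29, np.float64(214.3)) (32, np.float64(215.8)) (35, np.float64(217.4)) (38, np.float64(219.0)) (41, np.float64(220.8)) (44, np.float64(222.4)) (47, np.float64(222.0)) (50, np.float64(217.6)) (53, np.float64(212.4)) (56, np.float64(207.3)) (59, np.float64(201.9)) (62, np.float64(197.5))
```

Request:
apply_moves(motion=[{"xyz": [-2, 0, 1], "twist": 0, "jaw": -1}, {"xyz": [-2, 0, 1], "twist": 0, "jaw": -1}, {"xyz": [10, 0, -6], "twist": 0, "jaw": -1}, {"xyz": [10, 0, -60], "twist": 0, "jaw": -1}, {"xyz": [10, 0, -100], "twist": 0, "jaw": -1}], grip_force=50)

```text
time: 20.08
ee_pos: [0.5026, 0.0132, 0.3105]
tcp_rot: [180.0, 0.1, 84.6]
wrist_force: [0.5, -0.3, -0.1]
opening: 0.0213
grasp_force: 52.9
```

Request:
apply_moves(motion=[{"xyz": [-55, 0, 0], "twist": 0, "jaw": -1}, {"xyz": [-110, 0, 0], "twist": 0, "jaw": -1}, {"xyz": [-165, 0, 0], "twist": 0, "jaw": -1}, {"xyz": [-191, 0, 0], "twist": 0, "jaw": -1}, {"xyz": [-191, 0, 40], "twist": 0, "jaw": -1}])

```text
time: 20.7
ee_pos: [0.4854, -0.1794, 0.2705]
tcp_rot: [179.8, 0.1, 84.4]
wrist_force: [-0.0, -0.3, -1.5]
opening: 0.0213
grasp_force: 52.9
```

Request:
apply_moves(motion=[{"xyz": [0, 0, 40], "twist": 0, "jaw": -1}, {"xyz": [0, 0, 73], "twist": 0, "jaw": -1}, {"xyz": [0, 0, 73], "twist": 0, "jaw": -1}])

```text
time: 21.08
ee_pos: [0.4837, -0.1766, 0.1936]
tcp_rot: [-179.7, -0.0, 84.6]
wrist_force: [-0.6, 0.4, 0.1]
opening: 0.0208
grasp_force: 52.9
```

```bash
python3 pn.py p4
```

```text
t 21.075 s -141.8 lat -2.5 h 193.6 rot [-179.7   -0.    84.6] F [-0.6  0.4  0.1] M [-0.02 -0.05  0.03] op 0.0208 g 52.9
n 6639 lat -15.4 8.3
(-151, np.float64(199.6)) (-148, np.float64(200.9)) (-145, np.float64(202.6)) (-142, np.float64(204.4)) (-139, np.float64(206.0)) (-136, np.float64(207.6)) (-133, np.float64(206.9)) (-130, np.float64(202.5)) (-127, np.float64(197.4)) (-124, np.float64(192.3)) (-121, np.float64(187.0)) (-118, np.float64(182.8))
```

View pics/p4.png

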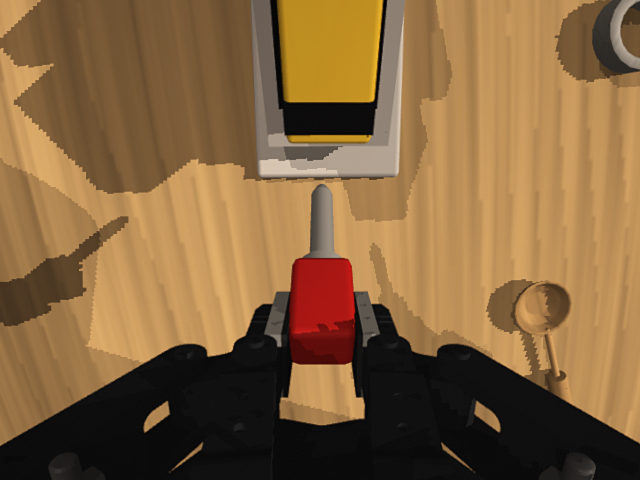

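The pin is held tilted with its tip at pixel (321,186) and the red grip at (322,310). The hole is hidden under the pack's overhang, so I'll measure the shaft in the rail frame.

```bash
cat > tip.py <<'E'
from st import *
import sys
z=np.load(f"pics/{sys.argv[1]}.npz");X=z["X"]*1000;o=O*1000;p=z["p"]
s=(X[...,:2]-o)@[np.cos(a),np.sin(a)];l=(X[...,:2]-o)@[np.sin(a),-np.cos(a)];h=X[...,2]-100
x=s*.866+h*.5;zz=-s*.5+h*.866
m=np.zeros(x.shape,bool);m[150:262,295:350]=1;m&=(abs(l+3)<15)&(s<-85)&(h>5)&(s>-135)
hs=cv2.cvtColor(p,cv2.COLOR_RGB2HSV);m&=hs[...,1]<80
r=[]
for v in range(150,262,6):
    w=m[v]
    if w.sum()>4:
        q=np.argmin(abs(l[v]-np.median(l[v][w]))+(~w)*99);r.append((v,round((l[v][w].min()+l[v][w].max())/2,1),round(np.ptp(l[v][w]),1),round(np.median(x[v][w][np.argsort(-x[v][w]-zz[v][w])[:6]]),1),round(zz[v,q],1),round(x[v,q],1)))
print("row,lat,width,x,z,xq");[print(*t) for t in r]
print("lowest z",zz[m].min(),"tip row",np.where(m.any(1))[0][0])
E
python3 tip.py p4
```

```text
row,lat,width,x,z,xq
186 -3.8 4.3 -67.6 78.2 -67.4
192 -3.8 7.9 -66.9 83.0 -67.2
198 -3.8 8.7 -66.9 87.9 -66.8
204 -3.5 9.0 -66.8 92.6 -66.4
210 -3.5 8.9 -66.8 96.1 -66.8
216 -3.7 9.2 -66.9 100.1 -66.8
222 -3.7 9.1 -67.0 103.5 -67.1
228 -3.7 8.9 -66.9 108.0 -66.4
234 -3.5 9.3 -66.9 111.2 -66.7
240 -3.5 9.1 -66.9 114.5 -66.9
246 -3.3 8.5 -66.8 118.3 -66.4
252 -3.6 8.8 -62.9 125.1 -62.7
lowest z 73.20427895115945 tip row 184
```

Request:
apply_moves(motion=[{"xyz": [-2.4, 3.6, 1.4], "twist": 0, "jaw": -1}, {"xyz": [12, 3.6, 26.5], "twist": 0, "jaw": -1}, {"xyz": [23, 3.6, 45.5], "twist": 0, "jaw": -1}, {"xyz": [30.5, 3.6, 58.5], "twist": 0, "jaw": -1}, {"xyz": [30.5, 3.6, 58.5], "twist": 0, "jaw": -1}])

```text
time: 21.75
ee_pos: [0.4914, -0.1469, 0.1374]
tcp_rot: [-180.0, 0.0, 84.6]
wrist_force: [0.7, -0.8, 0.1]
opening: 0.0212
grasp_force: 52.9
```

```bash
sed -i 's/(abs(l+3)<15)&(s<-85)&(h>5)&(s>-135)/(abs(l)<12)\&(abs(x+72)<9)\&(zz>-2)\&(zz<60)/' tip.py; python3 pn.py p5; python3 tip.py p5
python3 - <<'E'
from h import *
p,d=camera("side");cv2.imwrite("pics/s5.png",cv2.resize(p[215:325,320:440,::-1],(600,550),interpolation=cv2.INTER_CUBIC))
E
```

```text
t 21.75 s -111.5 lat 2.5 h 137.4 rot [-180.     0.    84.6] F [ 0.7 -0.8  0.1] M [-0.02 -0.01 -0.  ] op 0.0212 g 52.9
n 6639 lat -10.4 13.3
(-120, np.float64(143.6)) (-117, np.float64(145.0)) (-114, np.float64(146.8)) (-111, np.float64(148.5)) (-108, np.float64(150.2)) (-105, np.float64(151.5)) (-102, np.float64(150.0)) (-99, np.float64(144.9)) (-96, np.float64(140.0)) (-93, np.float64(134.8)) (-90, np.float64(129.8)) 
row,lat,width,x,z,xq
240 1.7 9.1 -68.7 50.5 -69.0
246 1.4 9.4 -68.4 54.5 -68.3
lowest z 42.360284532470885 tip row 235
```

View pics/s5.png

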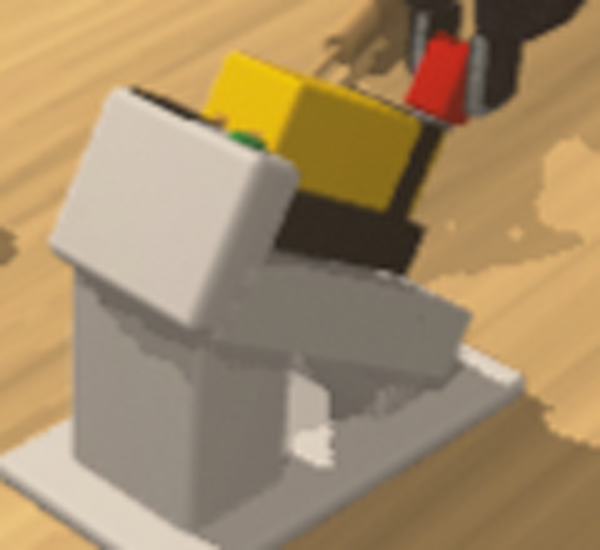

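The side crop shows the pin (red, at (440,80)) tilted parallel to the pack's rear and about 16 mm above the hole. I'll correct it sideways and enter.

Request:
apply_moves(motion=[{"xyz": [-0.9, -1.5, 0.5], "twist": 0, "jaw": -1}, {"xyz": [-0.9, -1.5, 0.5], "twist": 0, "jaw": -1}, {"xyz": [5, -1.5, 10.5], "twist": 0, "jaw": -1}, {"xyz": [10, -1.5, 19.5], "twist": 0, "jaw": -1}, {"xyz": [10, -1.5, 19.5], "twist": 0, "jaw": -1}])

```text
time: 22.48
ee_pos: [0.4902, -0.1364, 0.1165]
tcp_rot: [-179.9, -0.0, 84.6]
wrist_force: [0.9, 1.3, -1.4]
opening: 0.0208
grasp_force: 52.9
```

```bash
python3 pn.py p6; python3 tip.py p6
```

```text
t 22.475 s -101.1 lat 0.3 h 116.5 rot [-179.9   -0.    84.6] F [ 0.9  1.3 -1.4] M [-0.02  0.01 -0.01] op 0.0208 g 52.9
n 5210 lat -12.5 11.1
(-109, np.float64(123.0)) (-106, np.float64(124.6)) (-103, np.float64(126.3)) (-100, np.float64(128.1)) (-97, np.float64(129.7)) (-94, np.float64(130.7)) (-91, np.float64(128.1)) (-88, np.float64(123.0)) (-85, np.float64(118.1)) 
row,lat,width,x,z,xqTraceback (most recent call last):
  File "tip.py", line 14, in <module>
    print("lowest z",zz[m].min(),"tip row",np.where(m.any(1))[0][0])
                     ~~~~~~~~~^^
    return umr_minimum(a, axis, None, out, keepdims, initial, where)
ValueError: zero-size array to reduction operation minimum which has no identity
```

Request:
apply_moves(motion=[{"xyz": [3.5, 0.4, 5.5], "twist": 0, "jaw": -1}, {"xyz": [7, 0.4, 11], "twist": 0, "jaw": -1}, {"xyz": [7, 0.4, 11], "twist": 0, "jaw": -1}])

```text
time: 22.9
ee_pos: [0.4916, -0.1298, 0.1062]
tcp_rot: [-180.0, -0.0, 84.6]
wrist_force: [0.5, 0.3, 0.4]
opening: 0.0214
grasp_force: 52.9
```

```bash
python3 pn.py p7
```

```text
t 22.9 s -94.4 lat 1.1 h 106.2 rot [-180.    -0.    84.6] F [0.5 0.3 0.4] M [ 0.03 -0.01  0.02] op 0.0214 g 52.9
n 3014 lat -10.8 10.7
(-104, np.float64(112.0)) (-101, np.float64(113.2)) (-98, np.float64(115.0)) (-95, np.float64(116.7)) (-92, np.float64(118.5)) (-89, np.float64(120.2)) (-86, np.float64(119.9)) (-83, np.float64(117.0))
```

Request:
apply_moves(motion=[{"xyz": [1.5, 0, 2.6], "twist": 0, "jaw": -1}, {"xyz": [3, 0, 5.2], "twist": 0, "jaw": -1}, {"xyz": [4, 0, 7], "twist": 0, "jaw": -1}, {"xyz": [4, 0, 7], "twist": 0, "jaw": -1}])

```text
time: 23.45
ee_pos: [0.4925, -0.1271, 0.1005]
tcp_rot: [179.9, 0.1, 84.5]
wrist_force: [-0.5, -6.6, 4.5]
opening: 0.0207
grasp_force: 52.8
```

```bash
python3 pn.py p8; python3 fr.py p8
```

```text
t 23.45 s -91.6 lat 1.8 h 100.5 rot [1.799e+02 1.000e-01 8.450e+01] F [-0.5 -6.6  4.5] M [-0.99  0.18  0.01] op 0.0207 g 52.8
n 1756 lat -10.1 11.4
(-101, np.float64(106.3)) (-98, np.float64(107.7)) (-95, np.float64(109.3)) (-92, np.float64(111.2)) (-89, np.float64(112.9)) (-86, np.float64(114.5)) 
unit edge None
```

Request:
apply_moves(motion=[{"xyz": [0.5, -0.7, 3], "twist": 0, "jaw": -1}, {"xyz": [0.5, -0.7, 3], "twist": 0, "jaw": -1}])

```text
time: 23.75
ee_pos: [0.4926, -0.1275, 0.0992]
tcp_rot: [179.8, 0.2, 84.5]
wrist_force: [-2.8, -11.0, 13.9]
opening: 0.021
grasp_force: 52.6
```

```bash
python3 pn.py p9
```

```text
t 23.75 s -92.0 lat 1.9 h 99.2 rot [179.8   0.2  84.5] F [ -2.8 -11.   13.9] M [-1.61  0.63  0.11] op 0.021 g 52.6
n 1688 lat -10.0 11.5
(-101, np.float64(105.4)) (-98, np.float64(106.7)) (-95, np.float64(108.4)) (-92, np.float64(110.1)) (-89, np.float64(111.8)) (-86, np.float64(113.3))
```

Request:
apply_moves(motion=[{"xyz": [-1, 0.7, -3], "twist": 0, "jaw": -1}, {"xyz": [-1, 0.7, -3], "twist": 0, "jaw": 0}, {"xyz": [-1, 0.7, -3], "twist": 0, "jaw": 0.7}, {"xyz": [-1, 0.7, -3], "twist": 0, "jaw": 0.7}, {"xyz": [-1, 0.7, -3], "twist": 0, "jaw": 0.7}])

```text
time: 24.42
ee_pos: [0.4921, -0.1265, 0.0996]
tcp_rot: [-180.0, -0.0, 84.6]
wrist_force: [0.5, -0.5, 0.7]
opening: 0.0725
grasp_force: 0.0
```

Request:
apply_moves(motion=[{"xyz": [-20, 0, -35], "twist": 0, "jaw": 0.7}, {"xyz": [-40, 0, -70], "twist": 0, "jaw": 0.7}, {"xyz": [-50, 0, -87], "twist": 0, "jaw": 0.7}, {"xyz": [-50, 0, -87], "twist": 0, "jaw": 0.7}])

```text
time: 24.92
ee_pos: [0.4879, -0.1771, 0.1878]
tcp_rot: [179.9, 0.0, 84.5]
wrist_force: [0.1, 0.7, -1.1]
opening: 0.0725
grasp_force: 0.0
```

```bash
cat > top.py <<'E'
from st import *
import sys
c=camera_params("wrist");p,d=camera("wrist");n=sys.argv[1];cv2.imwrite(f"pics/{n}.png",p[:,:,::-1]);X=cloud(c,d)*1000;np.savez(f"pics/{n}.npz",p=p,d=d,X=X/1000,**c);o=O*1000;st()
s=(X[...,:2]-o)@[np.cos(a),np.sin(a)];l=(X[...,:2]-o)@[np.sin(a),-np.cos(a)];h=X[...,2]-100
x=s*.866+h*.5;z=-s*.5+h*.866
H,S,V=cv2.split(cv2.cvtColor(p,cv2.COLOR_RGB2HSV))
m=((H<5)|(H>175))&(S>150)&(abs(x+74)<25)&(abs(l)<25);print("red n",m.sum(),"x",np.percentile(x[m],[2,98]).round(1),"lat",np.percentile(l[m],[2,98]).round(1))
zt=np.percentile(z[m],75);t=m&(abs(z-zt)<3);k=np.polyfit(x[t],z[t],1);print("top z",np.median(z[t]).round(1),"slope",np.degrees(np.arctan(k[0])).round(1),"(seated: 54+~1)")
y=(H>18)&(H<35)&(S>150)&(abs(l)<25)&(x>-60)&(x<70)&(z>55)&(z<70);print("pack top z",np.median(z[y]).round(1),"x",np.percentile(x[y],[1,99]).round(1))
E
python3 top.py p10
```

```text
t 24.975 s -141.3 lat 1.4 h 186.6 rot [180.   -0.   84.5] F [-0.7 -0.8 -0.3] M [ 0.    0.07 -0.01] op 0.0728 g 0.0
red n 2200 x [-93.7 -71.8] lat [-10.2  10.3]
top z 54.0 slope 2.7 (seated: 54+~1)
pack top z 62.9 x [-53.2   5.2]
```

```bash
python3 -c "
from workcell import bot
print(bot.job_done())"
```

```text
the job is handed in; nothing more can be done
None
```

The battery pack is clicked home on the rail and held against a 16 N pull. The locking pin is pushed to the bottom of its hole and released, though it leans about 5° in the oversized hole. The job was handed in at about 25 s with the robot clear and the jar, dish, nut and spoon not touched.

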